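# Fetch the orange cell from the carousel and load it for test

### The arm

A 7-joint arm with a two-finger parallel gripper is mounted at the origin on the work surface. World frame = base frame: x ahead of the robot, y to its left, z up, the work surface at z = 0. Lengths are in m, angles in degrees, forces in N, time in s.
With the tool pointing down it reaches from about 0.425 to 0.875 m from the base axis. Payload 4.7 kg.
Tool frame: the origin (TCP) lies midway between the tips of the shut fingers; the grasp point (between the pads) lies 19 mm behind it; y points along the fingers, x is the direction in which the jaws open and shut, and the axes are right-handed (so a half turn about y gives the same grasp; the last joint's range is limited). The gripper opens to 87 mm and grips with 3 to 60 N. Pads are 19 mm wide; open, the fingers measure 117 mm over their backs; the gripper's body (75 mm by 190 mm) begins 51 mm behind the grasp point.
Start: joints at [-66.171, 18.392, -4.016, 83.108, 1.295, 78.541, -3.26], TCP at [0.254, 0.598, 0.187] pointing down, gripper open.
Joint ranges: [-163.93, 163.93], [-17.29, 119.83], [-79.2, 71.16], [3.27, 140.29], [-89.18, 269.18], [5.43, 117.66], [-154.24, 154.24]. Speed limits (degrees/s): [147.25, 147.25, 180, 180, 180, 180, 180].

### API

Orientations are given as [roll, pitch, yaw] about the fixed x, y, z axes, in that order (R = Rz(yaw) Ry(pitch) Rx(roll)).
In Python, from cell import env gives the robot as it stands.
- The arm moves only by the tool carry_out, never from a script. Its argument "targets" is a list of rows, each a list of 2 entries, a list of its own where there are three numbers: the shift along the tool's x, y, z in mm, then the turn, a rotation vector about the tool's x, y, z in degrees. A call has 1 to 12 rows; each row shifts and turns the commanded pose from where the row before left it, along the tool's axes as they then stand; what a row does not reach is not made up. A row lasts 1/10 s, in which the tool goes at most 50 mm and 8.59 degrees, less where a joint would pass 70% of its speed; a pose out of reach is approached as far as the arm can. A call with a gripper value outside its range is refused whole. "jaw" is the opening, from 0 (shut) to 1 (fully open), set as the call begins (left out, the last holds). The fingers move at their own pace and stop on an object; "squeeze" is the grip in N (left out, the last holds). Time passes only in rows, so rows that do not move let the fingers close. It gives the time, the measured TCP pose, the force and the opening at its end, in the units of the state.
- env.get_obs(): the state, without advancing time (a new reading comes with each control period).
- env.read_camera(name): name is "scene" or "side" or "wrist"; returns the picture (384x512x3 uint8, red, green, blue); there is no depth.
- env.get_calibration(name): a dict with "fx", "fy", "cx", "cy" (pixels), "R" (3x3) and "t" (3): a world point X has camera coordinates R X + t; the wrist camera has in their place "hand_eye" (4x4, takes a point from camera to tool coordinates, whose origin is the TCP and whose axes are the tool frame's). Camera axes: x right, y down, z forward; pixel columns grow to the right and rows downward; lengths in m; the calibration is good to about 2 mm. The wrist camera is an equidistant fisheye: a pixel r from the principal point sees the ray r / f radians off the axis. A picture is of the moment at which its call begins: read the wrist's pose just before it. get_calibration takes no time and is no camera call.
- env.sign_off(): hands the job in, once; it reports no verdict.
Trained networks look in the newest picture that a camera, given by its name, has taken for a name from the list of things; names that differ only in an ending like _2 or _b are one class to them, and where a whole thing is asked for, a point or a joint stands for the part that bears it (a point fixed in the world has none). Each returns a list of dicts, best first, with "p" (0 to 1); they miss things now and then, are a little off and sometimes report something else, mostly with a low value. They report only what shows in the picture. A call takes as long as a camera call. They do not tell look-alikes from the thing itself.
- env.outline_of(camera, label): "mask" (384x512 bool, what is visible of it) and "xy" ([column, row] in pixels, amid what is visible of it).
The state is a dict: "time_s": time; "qpos": joint angles; "joint_velocities": joint speeds; "effort": joint torques, N m; "tool_pos": TCP position; "tool_rot": TCP orientation; "force": force on the tool from outside, world axes, zero at the start; "wrist_torque": the same for the moment, N m; "grip_width": finger opening in m.
Only numpy, scipy, OpenCV 4.12 (cv2) and the standard library are available. Lean on these libraries where they do the work, as an engineer would, in place of code of your own. Each camera call takes 0.05 s, during which the arm holds its last target.

### The job

Turn the cell carousel, the shorter way round, until the orange cell lies in the gap of the wire guard; then lift that cell out and lay it down in the test cradle with its white-banded plus end at the red contact. Leave the other cells in their places on the carousel and the things on the bench where they are.

Things in the scene. Friction and masses are not known exactly. Their poses are not given: they have to be found in the camera images.
- carousel: Cell carousel: fixed grey plinth (330 mm across, 22 mm high) under a turning white disc; over it a guard of 6 mm steel wire, 88 to 94 mm above the table (hoops of radius 60, 107, 158 mm and radial wires). Cells come out only at its gap, 42 degrees either side of local -x (yellow strip on the plinth). Origin: on the turning axis at table height.
- gap (a point): The middle of the guard's gap: the point, 100 mm from the turning axis along the carousel's local -x and 60 mm above the table, round which the middle of a cell should lie to be taken out.
- turntable (a joint): Angle of the turning disc, rad, 0 at the start of every run wherever the disc then stands, growing counter-clockwise seen from above. It turns endlessly both ways, stiffly (about 0.06 N m of friction) and stays where it is left.
- axle (a point): Centre of the aluminium crank arm on top of the disc's hub, on the turning axis, 110 mm above the table; turns with the disc (its -x axis points along the crank arm to the knob, its +x axis to the middle of the orange cell's compartment).
- crank_knob (a point): Black upright crank knob, a round post 20 mm in diameter, spinning freely on its pin, from 112 to 160 mm above the table, 48 mm from the turning axis, on the side opposite the orange cell. This point: on its axis, 138 mm up, good to grip. Nothing else on the carousel is above 110 mm. Leading it in a circle about the axle turns the disc.
- cell_orange: The wanted cell: orange cylinder 36 mm in diameter, 90 mm long, 0.24 kg, lying flat, radially, plus end outwards. Origin: its middle, on its axis, 60 mm above the table; x along the axis to the plus end (white band 27 to 39 mm from the middle, brass nub).
- plus_end (a point): Tip of the orange cell's plus nub, on its axis, 45 mm from the middle.
- cradle: Test cradle, fixed: cream base 170 x 90 x 28 mm with two V saddles like the disc's (14 mm long, 30 mm either side of the middle) and two upright contact blocks 36 mm wide, up to 70 mm above the table, inner faces 100 mm apart: red at local +x for the plus end, dark grey at local -x. Origin: under the middle, at table height.
- cradle_seat (a point): Where the middle of the cell lies when it is seated in the cradle: 56 mm above the table, midway between the contacts; x points along the cradle to the red contact. The cell has 5 mm of play towards each contact.
- red_contact (a point): Middle of the inner face of the red contact block, 56 mm above the table, 50 mm from the seat.
- multimeter: Bystander: yellow multimeter, 170 x 85 x 38 mm, lying flat. Origin under its middle.
- screwdriver: Bystander: screwdriver with red handle, 180 mm, lying flat. Origin at table height under it.
- tape_roll: Bystander: roll of blue tape, 90 mm across, 19 mm high. Origin under its middle.
- bottle: Bystander: white bottle with blue cap, 60 mm diameter, 160 mm high. Origin under its middle.
- cell_blue1: Bystander cell with blue wrap, same shape as the orange one, lying on the disc 72 degrees counter-clockwise from the orange one's compartment. Origin at its middle.
- slot_blue1 (a point): Where the middle of that cell (cell_blue1) lies in its compartment; turns with the disc.
- cell_green: Bystander cell with green wrap, same shape as the orange one, lying on the disc 144 degrees counter-clockwise from the orange one's compartment. Origin at its middle.
- slot_green (a point): Where the middle of that cell (cell_green) lies in its compartment; turns with the disc.
- cell_grey: Bystander cell with grey wrap, same shape as the orange one, lying on the disc 216 degrees counter-clockwise from the orange one's compartment. Origin at its middle.
- slot_grey (a point): Where the middle of that cell (cell_grey) lies in its compartment; turns with the disc.
- cell_blue2: Bystander cell with blue wrap, same shape as the orange one, lying on the disc 288 degrees counter-clockwise from the orange one's compartment. Origin at its middle.
- slot_blue2 (a point): Where the middle of that cell (cell_blue2) lies in its compartment; turns with the disc.
- slot_orange (a point): Where the middle of the orange cell lies in its compartment (one of five, 72 degrees apart), 98 mm from the turning axis; turns with the disc. Two V saddles carry the cell (14 mm long, 30 mm either side of its middle, 26 mm to each side of its axis); between them it is free for fingers, the disc being 28 mm below its axis.
Things that resemble listed ones, but are neither listed nor needed, are in the scene too. What is meant by the cell_orange is not black, and is the larger of those in its own colour. Leave any pink look-alike of the cradle alone.

How it is judged (in metres and radians):
On the way:
1. the orange cell, still in its compartment, lies in the guard's gap (its middle within 35 mm of the gap's middle, seen from above) (horizontal distance between cell_orange and gap below 0.035 m and distance between cell_orange and slot_orange below 0.015 m), for 0.2 s.
At the end, for the whole second after the job is handed in: Orange cell at rest in the cradle: middle within 10 mm of the seat (height within 4 mm), axis within 0.1 rad, plus tip within 16 mm of the red contact; carousel still, other cells within 15 mm of their places on the disc, bench bystanders within 30 mm of their starts (distance between cell_orange and cradle_seat below 0.01 m and distance between plus_end and red_contact below 0.016 m and angle between the x axis of cell_orange and the x axis of cradle_seat, either way round below 0.1 rad and z of cell_orange in the frame of cradle_seat between -0.004 and 0.004 m and linear speed of cell_orange below 0.01 m/s and velocity of joint turntable between -0.05 and 0.05 rad/s and distance between cell_blue1 and slot_blue1 below 0.015 m and distance between cell_green and slot_green below 0.015 m and distance between cell_grey and slot_grey below 0.015 m and distance between cell_blue2 and slot_blue2 below 0.015 m and distance of each of multimeter, screwdriver, tape_roll, bottle from where it was at the start of the episode below 0.03 m); the robot touches nothing.
It fails at once if the carousel is turned the longer way round (more than 3.5 rad, a little over half a turn, from where it began) (value of joint turntable above 3.5 rad or value of joint turntable below -3.5 rad).
It also fails if it takes over 64 s, if anything falls off the work surface, if the arm or the gripper's body presses on something with over 40 N, if the wrist force passes 120 N, or if a joint passes its speed limit or range.

## Working session

There is one attempt and no reset: what is moved stays moved. The work goes in short steps, Python scripts to look and compute and a tool call to move; the robot and the scene stay as the last step left them, time stands still between calls to the robot, and variables do not carry over. Pictures are saved under pics/ and viewed, and the job is handed in when it is done.

Besides the shell and the picture viewer there is one more tool, called after "Emit:" as a command line: name --argument value ..., lists and objects as JSON in quotes. carry_out: Moves the arm, as the interface text tells. Its arguments: {"type":"object","properties":{"targets":{"type":"array","items":{"type":"array"}},"jaw":{"type":"number"},"squeeze":{"type":"number"}},"required":["targets"]}

```bash
ls; mkdir -p pics
python3 - <<'E'
from cell import env
import cv2
o=env.get_obs()
for k,v in o.items(): print(k,v)
for c in ["scene","side","wrist"]:
    im=env.read_camera(c); cv2.imwrite(f"pics/{c}0.png",cv2.cvtColor(im,cv2.COLOR_RGB2BGR))
    print(c,env.get_calibration(c))
E
```

```text
pics
time_s 0.0
qpos [-66.17074324  18.43909644  -4.0165765   83.17441273   1.29497934
  78.53868379  -3.26102751]
joint_velocities [-0.03218357 -0.03144943  0.00356544  0.07992742  0.03201236 -0.02113884
  0.02078844]
effort [ 6.69216442e-04 -4.91294217e+01 -4.03397027e-01 -3.12521303e+01
 -6.36478420e-02  4.40403877e-02  1.65521074e-04]
tool_pos [0.25400141 0.59766204 0.18636556]
tool_rot [-90.00526877   0.10694997  66.98043716]
force [-0.35916229 -0.89396804 -0.31080319]
wrist_torque [0.04109265 0.052849   0.02158943]
grip_width 0.08657671902644351
scene {'fx': 356.66155811957225, 'fy': 356.66155811957225, 'cx': 250.77481439740504, 'cy': 191.45449319812562, 'R': array([[ 0.15852726,  0.98718929, -0.01806666],
       [ 0.62799804, -0.11493274, -0.76968106],
       [-0.76189735,  0.1106696 , -0.63817291]]), 't': array([-0.1130428 , -0.20592043,  1.55527675])}
side {'fx': 406.80914651894835, 'fy': 406.80914651894835, 'cx': 256.8025628432604, 'cy': 191.98661417763608, 'R': array([[ 0.69769756, -0.71638661,  0.00288822],
       [-0.41361296, -0.40610789, -0.81486238],
       [ 0.58492943,  0.56733289, -0.57964727]]), 't': array([-0.31749073,  0.31144525,  0.92172894])}
wrist {'fx': 297.3186396354542, 'fy': 297.3186396354542, 'cx': 252.43039495885063, 'cy': 190.31546087944156, 'hand_eye': array([[ 9.99999923e-01, -2.54243345e-04,  2.97423448e-04,
        -8.37984432e-04],
       [-3.60921805e-04, -3.05791022e-01,  9.52098588e-01,
        -1.98116639e-01],
       [-1.51115309e-04, -9.52098622e-01, -3.05791090e-01,
         8.55750171e-02],
       [ 0.00000000e+00,  0.00000000e+00,  0.00000000e+00,
         1.00000000e+00]])}
```

View pics/scene0.png

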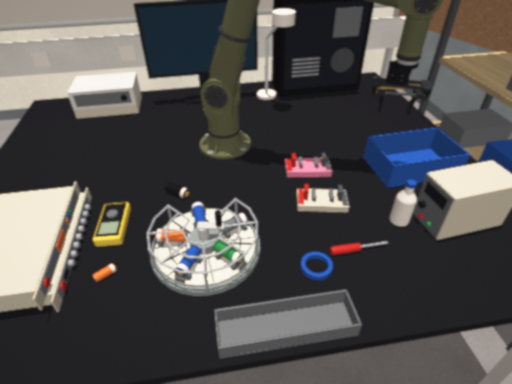

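View pics/side0.png

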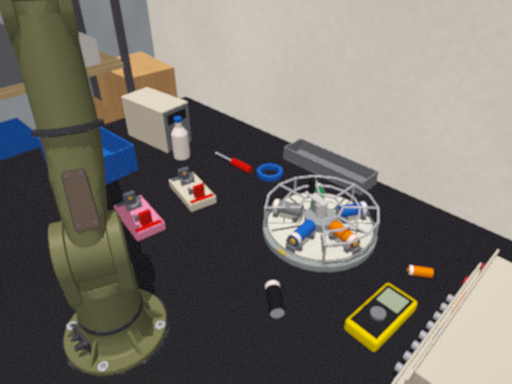

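View pics/wrist0.png

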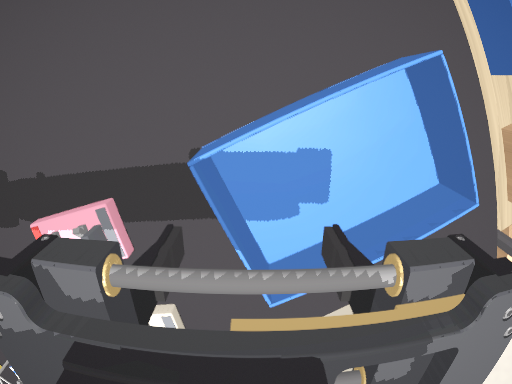

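```bash
cat > h.py <<'E'
from cell import env
import numpy as np, cv2
from scipy.spatial.transform import Rotation as Ro
C={n:env.get_calibration(n) for n in ["scene","side","wrist"]}
def ray(c,px):
    k=C[c]; d=np.array([(px[0]-k['cx'])/k['fx'],(px[1]-k['cy'])/k['fy'],1.])
    R=k['R']; return -R.T@k['t'], R.T@d
def plane(c,px,z):
    o,d=ray(c,px); return o+d*(z-o[2])/d[2]
def proj(c,X):
    k=C[c]; p=k['R']@np.array(X)+k['t']; return np.array([p[0]/p[2]*k['fx']+k['cx'],p[1]/p[2]*k['fy']+k['cy']])
def wray(px,obs):
    k=C['wrist']; u=np.array([px[0]-k['cx'],px[1]-k['cy']])/k['fx']; r=np.linalg.norm(u)
    d=np.array([*(u/max(r,1e-9)*np.sin(r)),np.cos(r)]); H=k['hand_eye']
    R=Ro.from_euler('xyz',obs['tool_rot'],degrees=True).as_matrix()
    return np.array(obs['tool_pos'])+R@H[:3,3], R@H[:3,:3]@d
def wplane(px,obs,z):
    o,d=wray(px,obs); return o+d*(z-o[2])/d[2]
def wproj(X,obs):
    k=C['wrist'];H=k['hand_eye'];R=Ro.from_euler('xyz',obs['tool_rot'],degrees=True).as_matrix()
    p=R.T@(np.array(X)-obs['tool_pos']); p=H[:3,:3].T@(p-H[:3,3])
    th=np.arctan2(np.hypot(p[0],p[1]),p[2]); s=k['fx']*th/np.hypot(p[0],p[1])
    return np.array([p[0]*s+k['cx'],p[1]*s+k['cy']])
def tri(a,b):
    A=np.zeros((3,3));B=np.zeros(3)
    for o,d in (a,b):
        d=d/np.linalg.norm(d);M=np.eye(3)-np.outer(d,d);A+=M;B+=M@o
    return np.linalg.solve(A,B)
def save(im,n,box=None,s=1):
    if box: im=im[box[1]:box[3],box[0]:box[2]]
    im=cv2.resize(im,None,fx=s,fy=s,interpolation=cv2.INTER_CUBIC)
    cv2.imwrite(n,cv2.cvtColor(im,cv2.COLOR_RGB2BGR))
E
python3 - <<'E'
from h import *
S=env.read_camera("scene");T=env.read_camera("side")
save(S,"pics/s1.png",(140,150,360,300),3.6); save(T,"pics/t1.png",(250,160,400,280),5)
save(T,"pics/t2.png",(100,150,240,250),5)
for l in ["carousel","crank_knob","cell_orange","cradle","red_contact","axle","cell_green","cell_grey","multimeter"]:
    for c in ["scene","side"]:
        for d in env.outline_of(c,l)[:3]: print(l,c,round(d['p'],2),np.round(d['xy'],1),d['mask'].sum())
print(env.get_obs()['time_s'])
E
```

```text
carousel scene 0.92 [202.7 255.1] 3457
carousel scene 0.46 [206.5 246.4] 3817
carousel side 0.84 [326.2 247.5] 2499
carousel side 0.44 [190.8 191.2] 1183
crank_knob scene 0.87 [205.8 245.6] 3435
crank_knob side 0.92 [316.3 228.7] 3918
crank_knob side 0.3 [193.1 189.5] 1184
cell_orange scene 0.64 [177.5 189. ] 204
cell_orange scene 0.61 [104.  271.4] 183
cell_orange scene 0.54 [169.5 234.6] 239
cell_orange side 0.76 [347.9 233.2] 295
cell_orange side 0.75 [273.5 299.8] 564
cell_orange side 0.58 [419.5 270.5] 237
cradle scene 0.9 [322.5 198.6] 1160
cradle scene 0.6 [308.4 164. ] 847
cradle side 0.75 [137.8 217.5] 1487
cradle side 0.67 [189.9 191.8] 1176
red_contact scene 0.79 [309.  170.3] 891
red_contact scene 0.7 [321.5 201.8] 1179
red_contact side 0.66 [137.1 218.2] 1427
red_contact side 0.62 [192.1 186.5] 1120
axle scene 0.98 [208.4 246.4] 3560
axle side 0.7 [314.1 228.4] 3926
cell_green scene 0.69 [226.3 248.4] 386
cell_green scene 0.36 [205.9 244.1] 3626
cell_green scene 0.17 [346.6 247.7] 304
cell_grey scene 0.66 [232.4 224.3] 215
cell_grey scene 0.49 [204.4 258.6] 2796
cell_grey side 0.85 [286.7 207.7] 364
cell_grey side 0.68 [314.3 229.1] 3767
multimeter scene 0.81 [112.3 224.2] 1204
multimeter scene 0.57 [175.2 236.3] 241
multimeter side 0.74 [378.7 318.1] 2751
1.15
```

```bash
ls pics
```

```text
s1.png
scene0.png
side0.png
t1.png
t2.png
wrist0.png
```

View pics/s1.png

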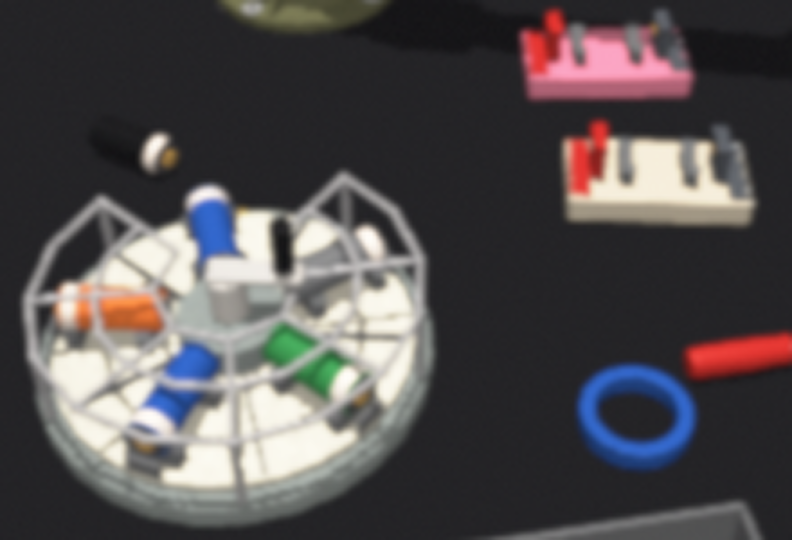

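View pics/t1.png

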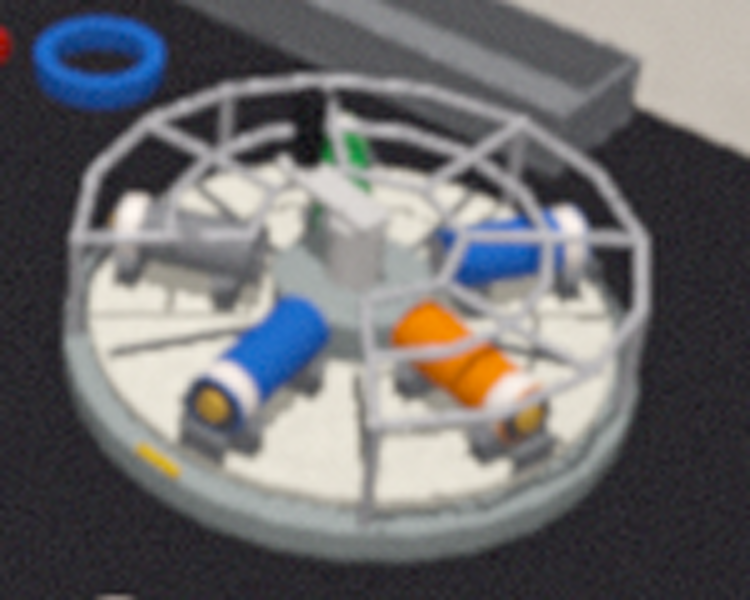

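View pics/t2.png

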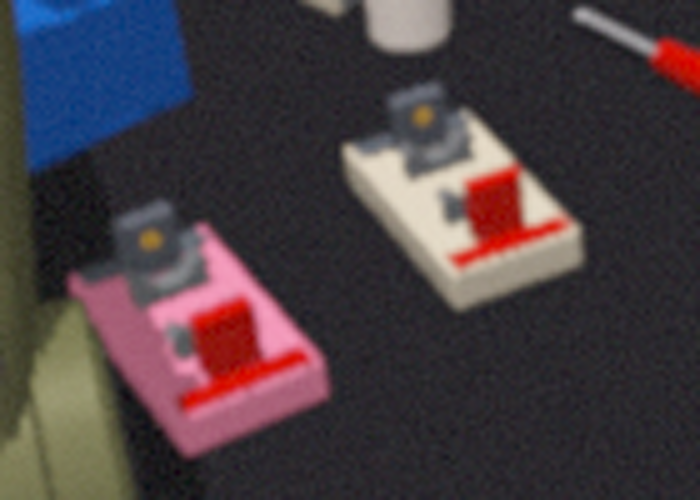

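Run:
```python
from h import *
s=lambda u,v:(140+u/3.6,150+v/3.6); t=lambda u,v:(250+u/5,160+v/5)
f=lambda a,b:tri(ray("scene",a),ray("side",b))
print("knobtop",f(s(283,222),t(312,97)),plane("scene",s(283,222),.16),plane("side",t(312,97),.16))
print("strip",plane("side",t(157,459),.022),plane("scene",s(245,212),.022))
print("crank/hub",f(s(228,300),t(355,248)))
print("or plus",f(s(66,305),t(527,412)), plane("scene",s(66,305),.06),plane("side",t(527,412),.06))
print("or minus",f(s(165,312),t(410,325)))
print("cradle red top", f(s(599,125),(100+495/5,150+172/5)),"grey top",f(s(721,130),(100+417/5,150+90/5)))
for c,a in (("side",[(345,150),(463,310),(583,240),(465,112)]),("scene",[(563,140),(567,207),(753,207),(738,140)])):
    for p in a: print(c,plane(c,(100+p[0]/5,150+p[1]/5) if c=="side" else s(*p),.028))
# post wires of the guard at gap
print("post A top",f(s(102,200),t(375,425)),"post B top",f(s(345,177),t(73,240)))
```

```text
knobtop [ 0.60061464 -0.07174464  0.15823597] [ 0.60048184 -0.06924412  0.16      ] [ 0.59800774 -0.07670805  0.16      ]
strip [ 0.4323089  -0.11463667  0.022     ] [ 0.4301473  -0.10005374  0.022     ]
crank/hub [ 0.59503448 -0.11908198  0.07766786]
or plus [ 0.56268319 -0.2546106   0.06153798] [ 0.56026474 -0.25321488  0.06      ] [ 0.56465571 -0.25574354  0.06      ]
or minus [ 0.58089502 -0.17097918  0.05912993]
cradle red top [0.43373631 0.23359183 0.07754888] grey top [0.45916306 0.34433277 0.07665151]
side [0.4220501  0.38012699 0.028     ]
side [0.36882341 0.18644072 0.028     ]
side [0.46661002 0.1886969  0.028     ]
side [0.50821995 0.35991341 0.028     ]
scene [0.38740046 0.21685588 0.028     ]
scene [0.48329271 0.19544294 0.028     ]
scene [0.51381166 0.36399985 0.028     ]
scene [0.41830375 0.38540679 0.028     ]
post A top [ 0.47054174 -0.22130465  0.09144429] post B top [ 0.47628295 -0.00889368  0.09006982]
```

```bash
cat >> h.py <<'E'
def plan(p1,yaw1,n,p0=None,yaw0=None):
    "straight line in world, constant yaw rate, tool-axis rows (tool pointing down)"
    o=env.get_obs()
    R=Ro.from_euler('xyz',o['tool_rot'],degrees=True) if yaw0 is None else Ro.from_euler('xyz',[-90,0,yaw0],degrees=True)
    p=np.array(o['tool_pos'] if p0 is None else p0); p1=np.array(p1)
    R1=Ro.from_euler('xyz',[-90,0,yaw1],degrees=True)
    y0=R.as_euler('xyz',degrees=True)[2]; dy=(yaw1-y0)
    for i in range(n):
        q=p+(p1-p)/(n-i); Rn=Ro.from_euler('xyz',[-90,0,y0+dy*(i+1)/n],degrees=True)
        s=R.inv().apply(q-p)*1000; w=(R.inv()*Rn).as_rotvec(degrees=True)
        s=np.round(s,1); w=np.round(w,2)
        print(f"[[{s[0]:g},{s[1]:g},{s[2]:g}],[{w[0]:g},{w[1]:g},{w[2]:g}]],")
        p=p+R.apply(s)/1000; R=R*Ro.from_rotvec(w,degrees=True)
    print("end",p,R.as_euler('xyz',degrees=True))
E
python3 -c "
from h import *
plan([.43,.25,.25],-1,9)"
```

```text
[[-28,-6.9,-33.1],[0,7.55,0]],
[[-23.4,-7,-36.5],[0,7.56,0]],
[[-18.4,-6.9,-39.3],[-0,7.55,0]],
[[-13.1,-7,-41.3],[-0,7.55,0]],
[[-7.5,-6.9,-42.7],[-0,7.56,0]],
[[-1.8,-7,-43.3],[-0,7.55,0]],
[[3.9,-6.9,-43.2],[-0,7.56,0]],
[[9.5,-7,-42.2],[-0,7.55,0]],
[[15,-6.9,-40.7],[-0,7.55,0]],
end [0.42999961 0.24997986 0.24997367] [-8.99973938e+01 -2.02031726e-03 -9.97370828e-01]
```

Emit:
carry_out --targets '[[[-28,-7,-33],[0,7.5,0]],[[-23.5,-7,-36.5],[0,7.5,0]],[[-18.5,-7,-39],[0,7.5,0]],[[-13,-7,-41],[0,7.5,0]],[[-7.5,-7,-42.5],[0,7.5,0]],[[-2,-7,-43],[0,7.5,0]],[[4,-7,-43],[0,7.5,0]],[[9.5,-7,-42],[0,7.5,0]],[[15,-7,-41],[0,7.5,0]],[[0,0,0],[0,0,0]],[[0,0,0],[0,0,0]]]' --jaw 0.7

```text
time_s: 2.25
tool_pos: [0.4308, 0.2507, 0.251]
tool_rot: [-89.9, -0.0, -0.6]
force: [-0.1, 1.2, 0.5]
grip_width: 0.0608
```

Run:
```python
from h import *
o=env.get_obs(); im=env.read_camera("wrist"); save(im,"pics/w1.png",None,1.5)
import json; print(o['tool_pos'],o['tool_rot'],o['time_s'])
plan([.60,-.07,.25],-91.2,11)
```

```text
[0.43084291 0.25065219 0.25097621] [-8.99234508e+01 -3.01212208e-02 -6.39745820e-01] 2.25
[[15.7,0,-29.1],[-0.06,8.25,-0.01]],
[[19.7,0.1,-26.6],[0.01,8.25,-0]],
[[23.3,0,-23.5],[-0,8.24,-0]],
[[26.5,0.1,-19.9],[-0,8.25,-0]],
[[29,0,-15.9],[-0,8.25,-0]],
[[31,0.1,-11.6],[-0,8.25,-0]],
[[32.4,0,-7],[-0,8.25,-0]],
[[33,0.1,-2.3],[-0,8.24,-0]],
[[33,0,2.5],[-0,8.25,-0]],
[[32.3,0.1,7.2],[-0,8.25,-0]],
[[30.9,0,11.8],[-0,8.25,-0]],
end [ 0.59999417 -0.06995665  0.2500418 ] [-8.99997597e+01  4.97504494e-03 -9.12019979e+01]
```

View pics/w1.png

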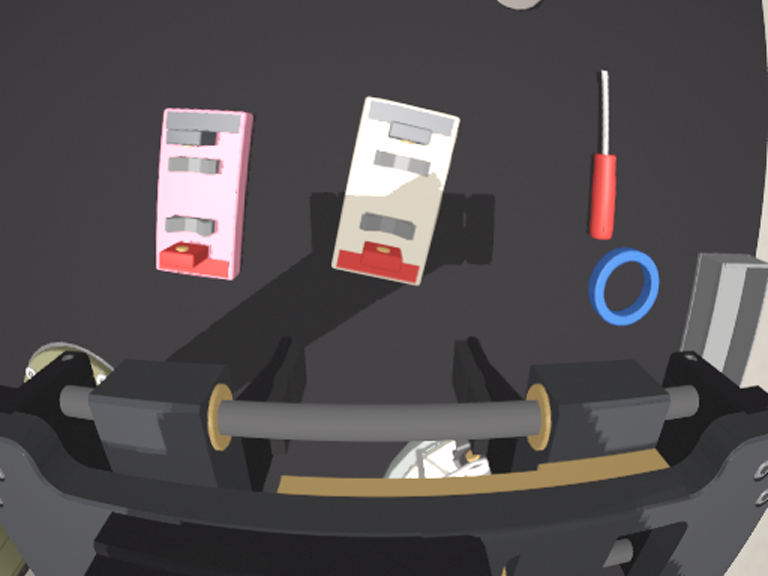

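Run:
```python
from h import *
o=env.get_obs()
P=[wplane(np.array(p)/1.5,o,.028) for p in [(369,98),(459,117),(419,283),(333,267)]]
P=np.array(P)[:,:2];print(P, P.mean(0)); print([np.linalg.norm(P[i]-P[(i+1)%4]) for i in range(4)])
d=(P[2]+P[3]-P[0]-P[1]); print(np.degrees(np.arctan2(d[1],d[0])))
# contacts' top inner edges, z=.07
for n,p in (("red inner top edge",[(363,242),(402,249)]),("grey",[(390,134),(429,144)])):
    print(n,[wplane(np.array(q)/1.5,o,.07)[:2] for q in p])
```

```text
[[0.42090627 0.3828947 ]
 [0.50461847 0.36578855]
 [0.46831072 0.2036298 ]
 [0.38362365 0.22079275]] [0.44436478 0.29327645]
[np.float64(0.08544210713927355), np.float64(0.16617373593322948), np.float64(0.08640872307024522), np.float64(0.1663341090713944)]
-102.78658320672389
red inner top edge [array([0.4151665 , 0.25455497]), array([0.44904966, 0.24804539])]
grey [array([0.43898952, 0.34733644]), array([0.47167935, 0.33904076])]
```

Emit:
carry_out --targets '[[[16,0,-29],[0,8.25,0]],[[20,0,-26.5],[0,8.25,0]],[[23,0,-23.5],[0,8.25,0]],[[26.5,0,-20],[0,8.25,0]],[[29,0,-16],[0,8.25,0]],[[31,0,-11.5],[0,8.25,0]],[[32.5,0,-7],[0,8.25,0]],[[33,0,-2.5],[0,8.25,0]],[[33,0,2.5],[0,8.25,0]],[[32.5,0,7],[0,8.25,0]],[[31,0,12],[0,8.25,0]],[[0,0,0],[0,0,0]]]'

```text
time_s: 3.5
tool_pos: [0.6011, -0.0746, 0.2495]
tool_rot: [-90.0, -0.2, -91.6]
force: [0.7, -0.8, 0.6]
grip_width: 0.0609
```

Run:
```python
from h import *
for i in range(2): im=env.read_camera("wrist")
o=env.get_obs(); im=env.read_camera("wrist"); save(im,"pics/w2.png",None,1.5)
print(o['tool_pos'],o['tool_rot'],o['time_s'])
```

```text
[ 0.60035046 -0.06957706  0.24952858] [-9.00919340e+01  1.44009276e-02 -9.11141865e+01] 3.6
```

View pics/w2.png

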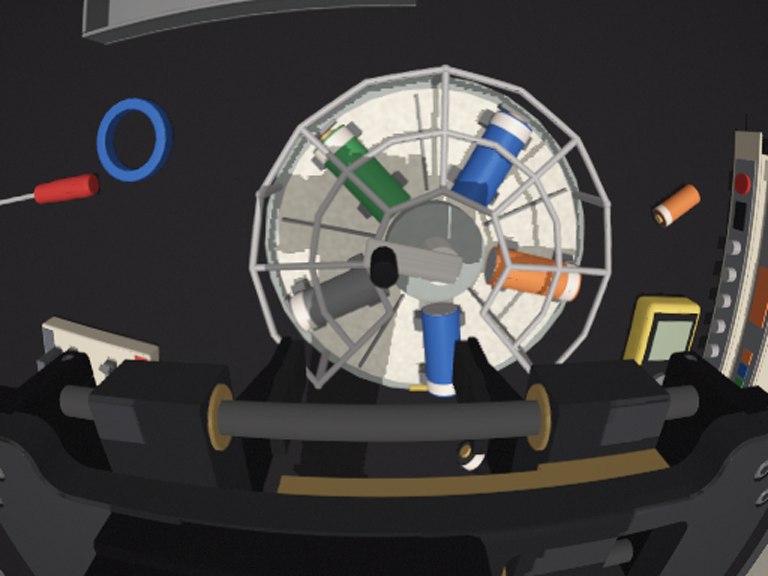

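Run:
```python
from h import *
from scipy.optimize import least_squares
o=env.get_obs()
w=lambda u,v,z: wplane((u/1.5,v/1.5),o,z)[:2]
V=np.array([w(*p,.091) for p in [(446,70),(577,138),(607,205),(607,272),(259,192),(302,128),(252,267),(369,82),(522,92),(318,383),(533,372)]])
r=least_squares(lambda c:np.hypot(*(V-c[:2]).T)-c[2],[.6,-.11,.158]).x
print(r,np.round(np.hypot(*(V-r[:2]).T),4),np.round(np.degrees(np.arctan2(*(V-r[:2]).T[::-1])),1))
print("knob",w(385,252,.16)); c=r[:2]
k=w(385,252,.16)-c; print(np.hypot(*k),np.degrees(np.arctan2(k[1],k[0])))
for n,a,b in (("or",(578,282),(490,262)),("bl1",(516,122),(463,192)),("gr",(334,140),(397,205)),("b2",(440,390),(440,310))):
    A=w(*a,.07)-c;B=w(*b,.07)-c; print(n,A,B,np.degrees(np.arctan2(*((A-B)[::-1]))),np.hypot(*A),np.hypot(*B))
print("strip",w(420,388,.022)-c)
```

```text
[ 0.59205831 -0.11772221  0.15577126] [0.1539 0.1578 0.1591 0.1596 0.1573 0.1532 0.1574 0.1536 0.155  0.1591
 0.1474] [  -2.4  -48.9  -72.7  -95.    68.1   44.8   91.7   20.6  -26.5  137.5
 -139.6]
knob [ 0.61438885 -0.07328829]
0.049729522737872255 63.31790322617744
or [-0.02993719 -0.13996529] [-0.00976496 -0.05021466] -102.66722043726547 0.14313111989239022 0.051155321934861823
bl1 [ 0.11469877 -0.0702999 ] [ 0.0526319  -0.02388028] -36.7927001893102 0.13452837732282935 0.05779606194647213
gr [0.09822072 0.08468689] [0.04156295 0.03282843] 42.46764551118249 0.1296887744316712 0.05296399257615938
b2 [-0.13984972 -0.00900519] [-0.05458845 -0.0058467 ] -177.87845603807122 0.1401393540283172 0.05490066005917328
strip [-0.16586247  0.00641486]
```

Run:
```python
from h import *
o=env.get_obs()
im=env.read_camera("wrist"); save(im,"pics/w3.png",(220,140,330,220),7)
c=np.array([.5935,-.1165])
for th in (72,75,77.3,80):
    k=c+.048*np.array([np.cos(np.radians(th)),np.sin(np.radians(th))])
    for z in (.112,.138,.16): print(th,z,(wproj([*k,z],o)-[220,140])*7, proj("scene",[*k,z]),proj("side",[*k,z]))
```

```text
72 0.112 [238.86698678 163.3567992 ] [219.57426685 225.99433419] [311.63174755 191.06323935]
72 0.138 [239.54636881 200.79859929] [218.88620191 219.40287849] [312.3721045 183.6043329]
72 0.16 [240.20811839 237.44464956] [218.28582887 213.65148495] [313.01378806 177.13953566]
75 0.112 [234.79637771 177.61664266] [219.74659286 225.36826202] [310.91739859 191.30788278]
75 0.138 [235.15344215 216.12116079] [219.06271395 218.77904434] [311.64908862 183.84568564]
75 0.16 [235.50065666 253.78736629] [218.4660286  213.02994217] [312.28327358 177.37790148]
77.3 0.112 [232.20653648 188.64719365] [219.84742217 224.88790496] [310.38748639 191.51119933]
77.3 0.138 [232.35946005 227.96821068] [219.16622786 218.30044605] [311.11279235 184.04627741]
77.3 0.16 [232.50764993 266.41696674] [218.5719117  212.55313848] [311.74145485 177.57601962]
80 0.112 [229.75803692 201.6762686 ] [219.93106769 224.32475602] [309.78628581 191.76692522]
80 0.138 [229.71885253 241.955343  ] [219.25244311 217.73940502] [310.50439989 184.29858749]
80 0.16 [229.67992988 281.32090016] [218.6604004  211.99424174] [311.12684234 177.82522826]
```

View pics/w3.png

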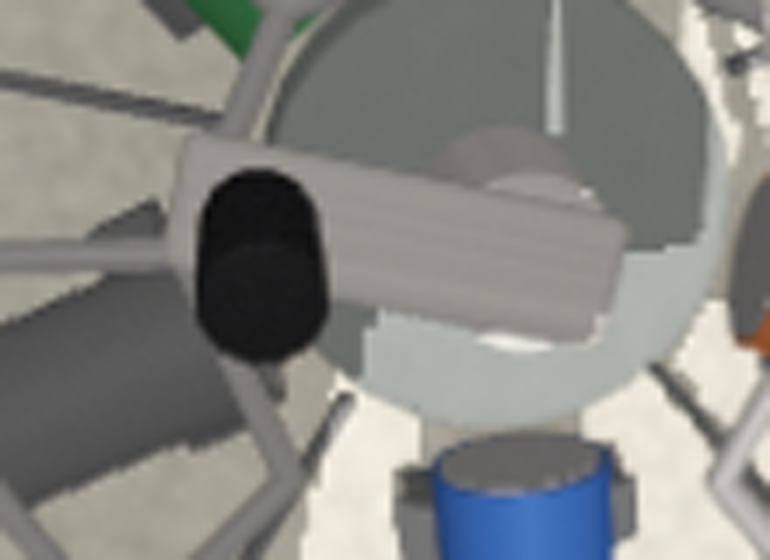

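Run:
```python
from h import *
o=env.get_obs()
k=wplane((220+262/7,140+302/7),o,.16); print("knob top",k)
print("knob bottom", wplane((220+258/7,140+222/7),o,.112))
for z in (.11,.115): print([wplane((220+a/7,140+b/7),o,z)[:2] for a,b in [(200,135),(627,232),(590,340)]])
for yaw in (77.3,): print("centre est",k[:2]-.048*np.array([np.cos(np.radians(yaw)),np.sin(np.radians(yaw))]))
```

```text
knob top [ 0.5985512  -0.07345307  0.16      ]
knob bottom [ 0.59819188 -0.07347315  0.112     ]
[array([ 0.61274355, -0.0640887 ]), array([ 0.59513444, -0.13614938]), array([ 0.57599506, -0.13037337])]
[array([ 0.61380017, -0.06418221]), array([ 0.5964516, -0.1351767]), array([ 0.57759541, -0.12948615])]
centre est [ 0.58799858 -0.12027873]
```

Emit:
carry_out --targets '[[[4,40,-2],[0,0,0]],[[0,40,0],[0,0,0]],[[0,30,0],[0,0,0]],[[0,19,0],[0,0,0]],[[0,0,0],[0,0,0]],[[0,0,0],[0,0,0]]]'

```text
time_s: 4.3
tool_pos: [0.5984, -0.0734, 0.122]
tool_rot: [-90.0, 0.0, -91.1]
force: [0.4, -0.1, -0.2]
grip_width: 0.0606
```

Run:
```python
from h import *
o=env.get_obs(); im=env.read_camera("wrist"); save(im,"pics/w4.png",None,1.5)
print(o['tool_pos'],o['tool_rot'],o['time_s'],o['force'])
save(env.read_camera("side"),"pics/t4.png",(250,120,400,280),4)
```

```text
[ 0.5984116  -0.07339645  0.12203245] [-8.99799827e+01  4.01371653e-02 -9.11178261e+01] 4.3 [ 0.37093323 -0.1366928  -0.24908132]
```

View pics/w4.png

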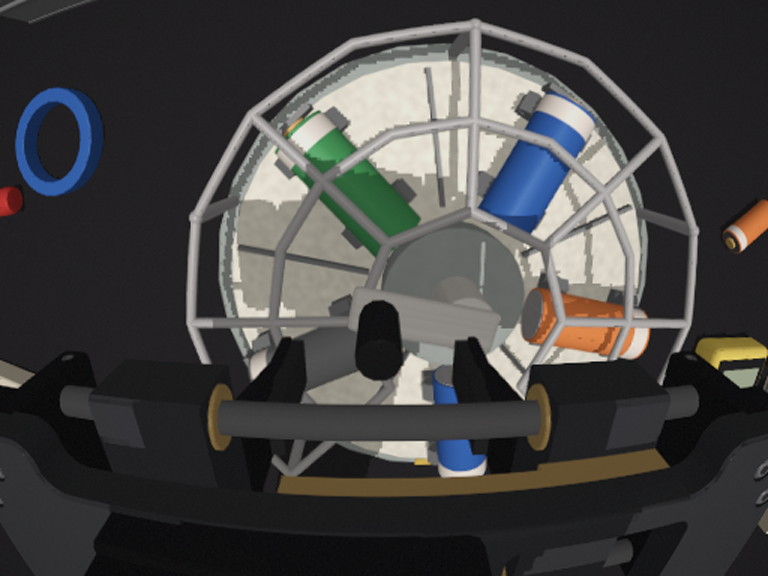

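View pics/t4.png

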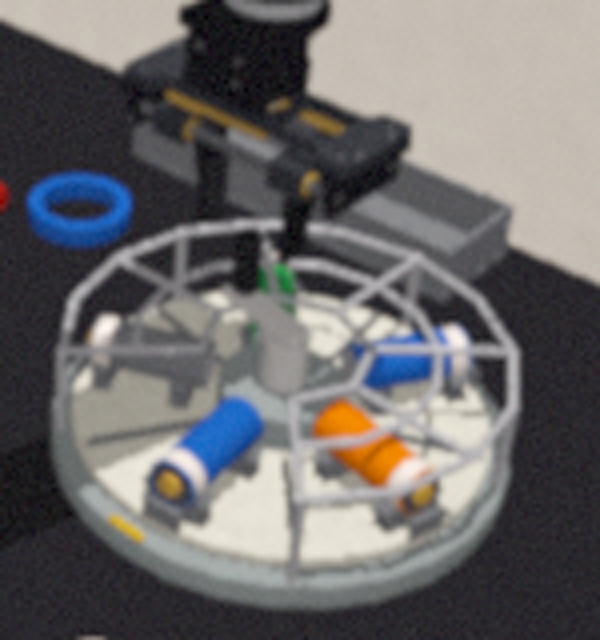

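Run:
```python
from h import *
o=env.get_obs()
x,y=o['tool_pos'][:2]
for z in (.112,.138,.16): print(wproj([x,y,z],o)*1.5, proj("side",[x,y,z]))
print("knobtop",wplane((379/1.5,358/1.5),o,.16), wplane((379/1.5,322/1.5),o,.112))
```

```text
[377.95343239 316.19094822] [310.6465435  192.83000342]
[377.80699633 337.41798888] [311.37859792 185.34784004]
[377.65404522 359.70291046] [312.01318022 178.86191732]
knobtop [ 0.60017314 -0.07482033  0.16      ] [ 0.59621785 -0.07472195  0.112     ]
```

Emit:
carry_out --targets '[[[0,1,0],[0,0,0]],[[0,0,0],[0,0,0]],[[0,0,0],[0,0,0]],[[0,0,0],[0,0,0]],[[0,0,0],[0,0,0]],[[0,0,0],[0,0,0]]]' --jaw 0.1 --squeeze 20

```text
time_s: 5.0
tool_pos: [0.5982, -0.0742, 0.1205]
tool_rot: [-90.0, 0.1, -91.3]
force: [-0.8, 6.6, -0.0]
grip_width: 0.021
```

```bash
cat > arc.py <<'E'
from h import *
import sys
# arc of knob: centre, from angle a0 to a1 in n rows, constant orientation
def arc(c,a0,a1,n,rad=.048):
    o=env.get_obs(); R=Ro.from_euler('xyz',o['tool_rot'],degrees=True)
    p=c+rad*np.array([np.cos(np.radians(a0)),np.sin(np.radians(a0))])
    for i in range(n):
        a=np.radians(a0+(a1-a0)*(i+1)/n); q=c+rad*np.array([np.cos(a),np.sin(a)])
        s=np.round(R.inv().apply([*(q-p),0])*1000,1); p=p+R.apply(s)[:2]/1000
        print(f"[[{s[0]:g},{0},{s[2]:g}],[0,0,0]],")
    print(p)
E
python3 - <<'E'
from arc import *
print(env.get_obs()['tool_pos'],env.get_obs()['grip_width'])
p=env.get_obs()['tool_pos'][:2]; print(p-.048*np.array([np.cos(np.radians(77)),np.sin(np.radians(77))]))
arc(np.array([.588,-.120]),77,37,12)
E
```

```text
[ 0.59818115 -0.07420044  0.12045025] 0.021038196560640304
[ 0.5873835 -0.1209702]
[[0.6,0,2.7],[0,0,0]],
[[0.9,0,2.7],[0,0,0]],
[[0.9,0,2.6],[0,0,0]],
[[1.1,0,2.6],[0,0,0]],
[[1.3,0,2.5],[0,0,0]],
[[1.4,0,2.4],[0,0,0]],
[[1.5,0,2.3],[0,0,0]],
[[1.7,0,2.3],[0,0,0]],
[[1.8,0,2.1],[0,0,0]],
[[1.9,0,2],[0,0,0]],
[[2,0,1.9],[0,0,0]],
[[2.2,0,1.8],[0,0,0]],
[ 0.6263067  -0.09114536]
```

Emit:
carry_out --targets '[[[0.6,0,2.7],[0,0,0]],[[0.9,0,2.7],[0,0,0]],[[0.9,0,2.6],[0,0,0]],[[1.1,0,2.6],[0,0,0]],[[1.3,0,2.5],[0,0,0]],[[1.4,0,2.4],[0,0,0]],[[1.5,0,2.3],[0,0,0]],[[1.7,0,2.3],[0,0,0]],[[1.8,0,2.1],[0,0,0]],[[1.9,0,2],[0,0,0]],[[2,0,1.9],[0,0,0]],[[2.2,0,1.8],[0,0,0]]]'

```text
time_s: 6.2
tool_pos: [0.6269, -0.0923, 0.1205]
tool_rot: [-89.9, 0.0, -91.2]
force: [2.4, 4.6, -0.9]
grip_width: 0.0185
```

Run:
```python
from arc import *
o=env.get_obs(); im=env.read_camera("wrist"); save(im,"pics/w5.png",None,1.5)
print(o['tool_pos'],o['tool_rot'],o['time_s'],o['force'],o['grip_width'])
arc(np.array([.588,-.120]),37,-2,12)
```

```text
[ 0.62690807 -0.09231239  0.12052121] [-8.98906611e+01  3.36029603e-02 -9.12310670e+01] 6.2 [ 2.42930042  4.64942166 -0.88285123] 0.01853745917446332
[[2.2,0,1.6],[0,0,0]],
[[2.3,0,1.5],[0,0,0]],
[[2.3,0,1.4],[0,0,0]],
[[2.4,0,1.2],[0,0,0]],
[[2.5,0,1.1],[0,0,0]],
[[2.6,0,1],[0,0,0]],
[[2.6,0,0.8],[0,0,0]],
[[2.6,0,0.6],[0,0,0]],
[[2.7,0,0.5],[0,0,0]],
[[2.7,0,0.4],[0,0,0]],
[[2.7,0,0.2],[0,0,0]],
[[2.7,0,0],[0,0,0]],
[ 0.63596551 -0.12163207]
```

View pics/w5.png

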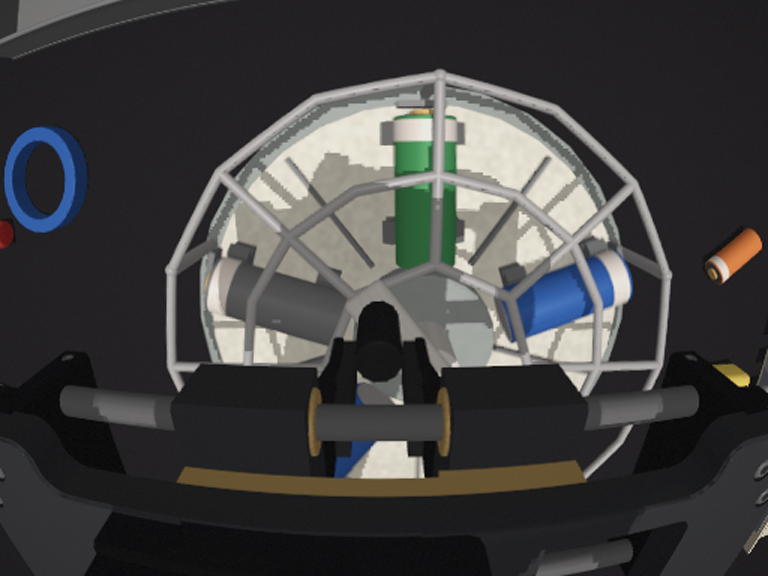

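Run:
```python
from h import *
o=env.get_obs(); x,y=o['tool_pos'][:2]
im=env.read_camera("wrist"); save(cv2.convertScaleAbs(im,alpha=2.5),"pics/w5z.png",(200,190,310,260),7)
for z in (.112,.138,.16): print((wproj([x,y,z],o)-[200,190])*7)
print(o['grip_width'],env.get_obs()['grip_width'])
```

```text
[363.59715344 154.92760256]
[363.21632909 256.29191639]
[362.8205386  362.93523139]
0.018568287761058153 0.018417304257422294
```

View pics/w5z.png

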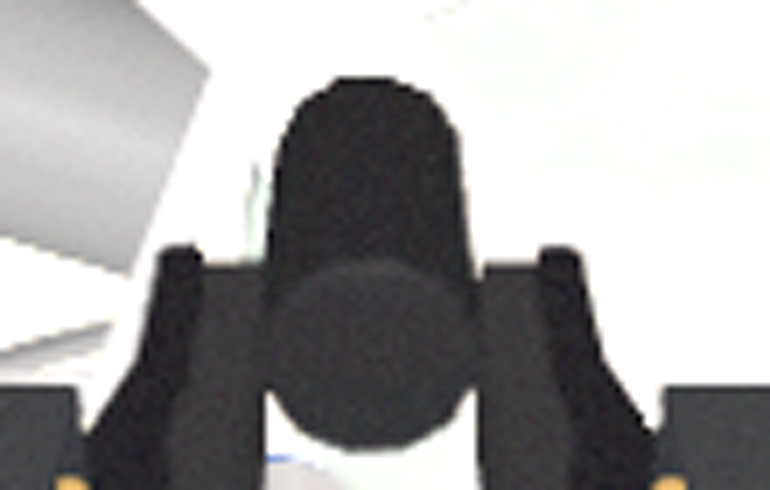

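Emit:
carry_out --targets '[[[2.2,0,1.6],[0,0,0]],[[2.3,0,1.5],[0,0,0]],[[2.3,0,1.4],[0,0,0]],[[2.4,0,1.2],[0,0,0]],[[2.5,0,1.1],[0,0,0]],[[2.6,0,1],[0,0,0]],[[2.6,0,0.8],[0,0,0]],[[2.6,0,0.6],[0,0,0]],[[2.7,0,0.5],[0,0,0]],[[2.7,0,0.4],[0,0,0]],[[2.7,0,0.2],[0,0,0]],[[2.7,0,0],[0,0,0]]]'

```text
time_s: 7.5
tool_pos: [0.6356, -0.1243, 0.1205]
tool_rot: [-90.0, -0.0, -91.3]
force: [5.2, 1.5, -1.3]
grip_width: 0.0186
```

Run:
```python
from arc import *
o=env.get_obs(); im=env.read_camera("side"); save(im,"pics/t6.png",(240,130,400,290),3.7)
print(o['tool_pos'],o['tool_rot'],o['time_s'],o['force'],o['grip_width'])
```

```text
[ 0.63557121 -0.12432118  0.12054788] [-8.99574046e+01 -4.36890410e-02 -9.12949786e+01] 7.5 [ 5.1955014   1.51076503 -1.2666744 ] 0.0186036302390372
```

View pics/t6.png

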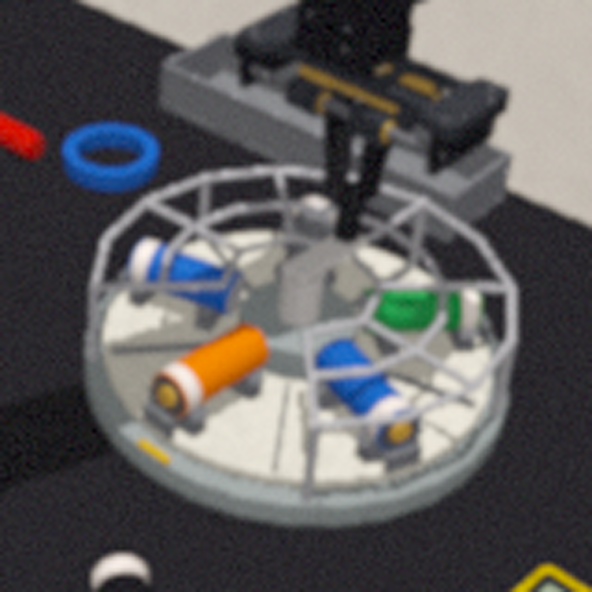

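Emit:
carry_out --targets '[[[0,0,0],[0,0,0]],[[0,0,0],[0,0,0]],[[0,0,0],[0,0,0]],[[0,-25,0],[0,0,0]],[[0,-30,0],[0,0,0]],[[0,-30,0],[0,0,0]],[[0,-30,-25],[0,0,0]],[[-3,0,-40],[0,0,0]],[[-3,0,-40],[0,0,0]],[[0,0,-25],[0,0,0]],[[0,0,0],[0,0,0]],[[0,0,0],[0,0,0]]]' --jaw 0.7

```text
time_s: 8.75
tool_pos: [0.5053, -0.1145, 0.2359]
tool_rot: [-89.9, 0.1, -91.3]
force: [0.4, 0.2, 0.4]
grip_width: 0.0606
```

Run:
```python
from arc import *
o=env.get_obs(); im=env.read_camera("wrist"); save(im,"pics/w7.png",None,1.5)
print(o['tool_pos'],o['tool_rot'],o['time_s'],o['force'],o['grip_width'])
im=env.read_camera("scene"); save(im,"pics/s7.png",(140,180,270,300),5)
```

```text
[ 0.50525632 -0.11448072  0.23589643] [-8.99489085e+01  6.20662225e-02 -9.12601029e+01] 8.75 [0.41085871 0.16415601 0.36535784] 0.06059970341874593
```

View pics/w7.png

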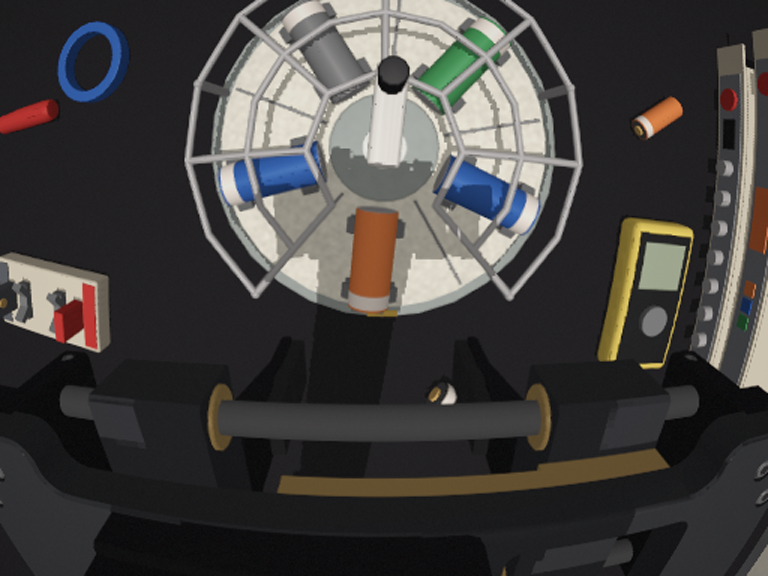

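View pics/s7.png

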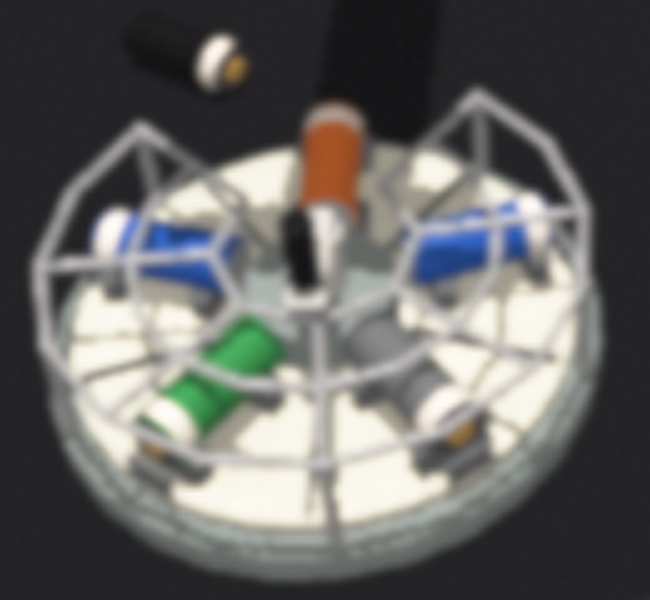

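Run:
```python
from h import *
o=env.get_obs()
im=env.read_camera("wrist"); save(cv2.convertScaleAbs(im,alpha=1.6),"pics/w7z.png",(215,125,285,215),6.5)
w=lambda u,v,z: wplane((u/1.5,v/1.5),o,z)[:2]
for d in env.outline_of("wrist","cell_orange"):
    print(d['p'],d['xy'],d['mask'].sum(), cv2.fitEllipse(np.argwhere(d['mask'])[:,::-1].astype(np.float32)) if d['mask'].sum()>50 else 0)
c=np.array([.5885,-.1195])
for t in (180,178,176): 
  u=np.array([np.cos(np.radians(t)),np.sin(np.radians(t))])
  print(t,[ (wproj([*(c+r*u),z],o)-[215,125])*6.5 for r,z in ((.053,.078),(.143,.078),(.098,.06))])
```

```text
0.93 [438.3, 78.1] 485 ((437.4362487792969, 78.92606353759766), (13.764634132385254, 31.26473045349121), 56.091590881347656)
0.76 [247.4, 171.6] 1951 ((247.70924377441406, 172.38412475585938), (26.773134231567383, 67.011474609375), 5.270257472991943)
0.62 [293.8, 263.7] 217 ((293.92401123046875, 262.9286804199219), (12.479818344116211, 16.798810958862305), 74.7413101196289)
0.43 [18.7, 77.0] 516 ((18.250648498535156, 77.87810516357422), (12.64443302154541, 36.74380111694336), 70.43712615966797)
180 [array([264.74420154, 114.14663735]), array([273.39044803, 566.20204928]), array([268.18581243, 323.34059522])]
178 [array([254.76405388, 114.18365179]), array([248.2335295 , 566.32126039]), array([251.07883415, 323.41268526])]
176 [array([244.78790679, 113.88325149]), array([223.08409275, 565.61136768]), array([233.97790187, 322.91316814])]
```

View pics/w7z.png

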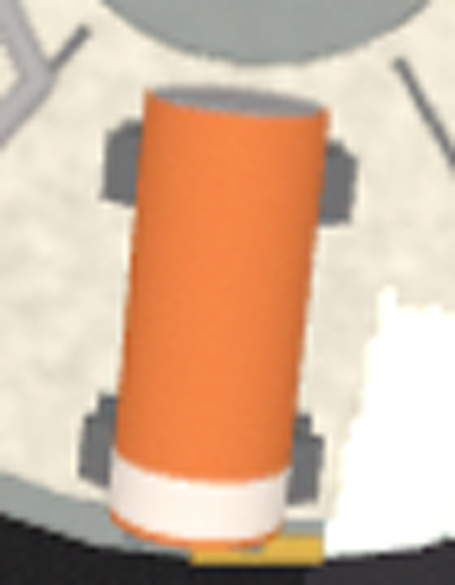

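Run:
```python
from h import *
o=env.get_obs()
w=lambda u,v,z: wplane((215+u/6.5,125+v/6.5),o,z)[:2]
a=w(237,113,.078);b=w(197,546,.078); print(a,b,np.linalg.norm(a-b),(a+b)/2,np.degrees(np.arctan2(*(b-a)[::-1])))
# side mid-lines at z=.065
m=[w((149+327)/2,110,.065),w((113+292)/2,460,.065)];print(m,np.degrees(np.arctan2(*(m[1]-m[0])[::-1])))
# saddles middle (inner pair / outer pair), z ~ .05
print(w((105+354)/2,170,.05),w((82+322)/2,450,.05))
```

```text
[ 0.53581079 -0.11453778] [ 0.45018068 -0.10465142] 0.08619893098078117 [ 0.49299574 -0.1095946 ] 173.41411621539277
[array([ 0.53441117, -0.11466104]), array([ 0.46365731, -0.10587922])] 172.92475223338226
[ 0.51996048 -0.11258705] [ 0.46072971 -0.10539474]
```

Emit:
carry_out --targets '[[[-5,30,-14.5],[0,5.5,0]],[[0,40,0],[0,0,0]],[[0,40,0],[0,0,0]],[[0,0,0],[0,0,0]],[[0,0,0],[0,0,0]]]'

```text
time_s: 9.45
tool_pos: [0.4913, -0.1096, 0.1257]
tool_rot: [-90.1, -0.1, -96.8]
force: [-0.4, 0.3, 0.1]
grip_width: 0.0606
```

Run:
```python
from arc import *
o=env.get_obs(); im=env.read_camera("wrist"); save(im,"pics/w8.png",None,1.5)
print(o['tool_pos'],o['tool_rot'],o['time_s'],o['force'],o['grip_width'])
x,y=o['tool_pos'][:2]
for z in (.06,.078): print(wproj([x,y,z],o)*1.5)
```

```text
[ 0.49130983 -0.10959847  0.12571427] [-9.00677079e+01 -7.38992092e-02 -9.67868828e+01] 9.45 [-0.39377645  0.26297189  0.0827926 ] 0.06060721186521988
[377.80546588 283.44614384]
[377.77376095 292.83368218]
```

View pics/w8.png

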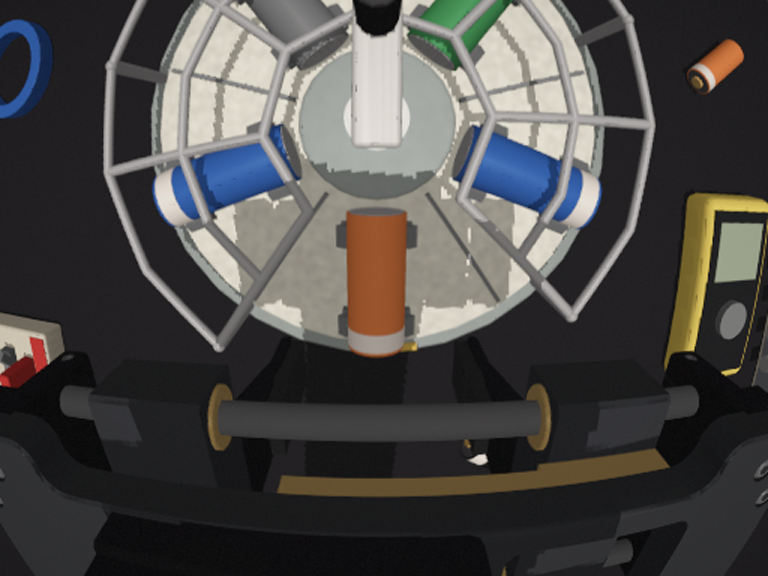

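Emit:
carry_out --targets '[[[0,35,0],[0,0,0]],[[0,30,0],[0,0,0]],[[0,14,0],[0,0,0]],[[0,5,0],[0,0,0]],[[0,0,0],[0,0,0]],[[0,0,0],[0,0,0]]]'

```text
time_s: 10.1
tool_pos: [0.4926, -0.1095, 0.0431]
tool_rot: [-89.8, 0.0, -96.8]
force: [-0.2, -0.7, 0.7]
grip_width: 0.061
```

Emit:
carry_out --targets '[[[0,0,0],[0,0,0]],[[0,0,0],[0,0,0]],[[0,0,0],[0,0,0]],[[0,0,0],[0,0,0]],[[0,0,0],[0,0,0]]]' --jaw 0.2 --squeeze 30

```text
time_s: 10.6
tool_pos: [0.4911, -0.1092, 0.0415]
tool_rot: [-90.0, 0.0, -96.8]
force: [0.9, -0.7, 0.2]
grip_width: 0.0289
```

Emit:
carry_out --targets '[[[0,0,0],[0,0,0]],[[0,0,0],[0,0,0]]]'

```text
time_s: 10.8
tool_pos: [0.4911, -0.1092, 0.0414]
tool_rot: [-90.0, 0.0, -96.8]
force: [-0.1, -0.4, 0.0]
grip_width: 0.0193
```

Run:
```python
from arc import *
o=env.get_obs(); im=env.read_camera("wrist"); save(im,"pics/w9.png",None,1.5)
print(o['tool_pos'],o['tool_rot'],o['time_s'],o['force'],o['grip_width'])
im=env.read_camera("side"); save(im,"pics/t9.png",(220,130,400,290),4)
```

```text
[ 0.49105686 -0.10920537  0.04142095] [-9.00028372e+01  3.39995673e-03 -9.67684877e+01] 10.8 [-0.0912415  -0.39119384  0.00375602] 0.019276836545512856
```

View pics/w9.png

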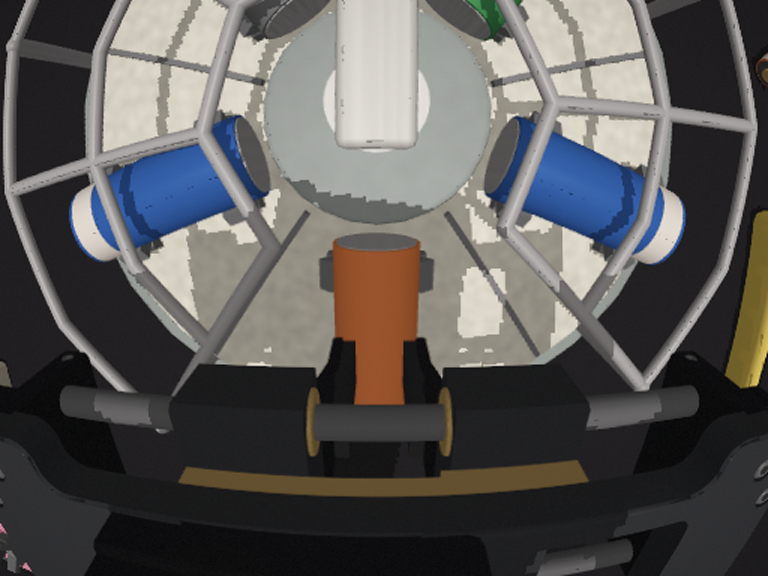

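View pics/t9.png

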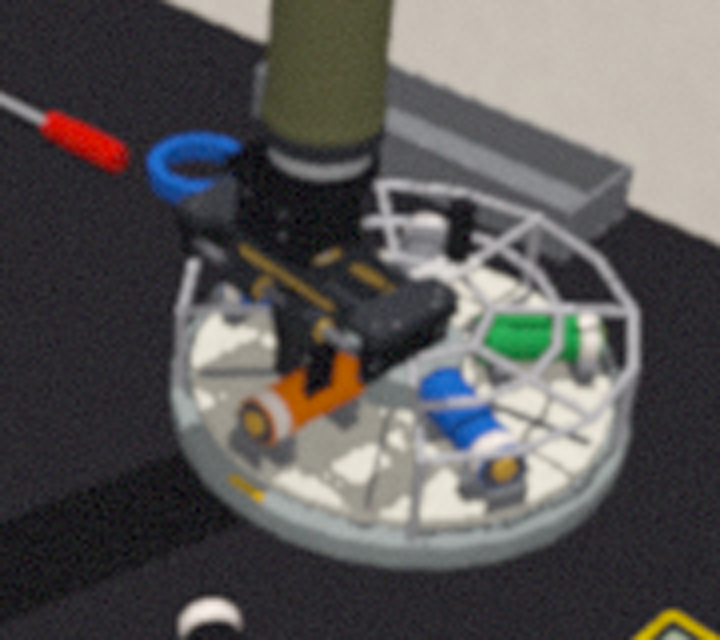

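Run:
```python
from arc import *
o=env.get_obs()
R=Ro.from_euler('xyz',o['tool_rot'],degrees=True)
for x in (-9.6,-18):
  for y in (0,-10,-19,-30):
    for z in (9.5,0,-9.5): print(x,y,z,np.round(wproj(R.apply(np.array([x,y,z])/1000)+o['tool_pos'],o)*1.5,0))
im=env.read_camera("wrist"); save(cv2.convertScaleAbs(im,alpha=2.2),"pics/w9z.png",(200,140,305,280),5)
```

```text
-9.6 0 9.5 [357. 306.]
-9.6 0 0 [358. 325.]
-9.6 0 -9.5 [358. 343.]
-9.6 -10 9.5 [356. 314.]
-9.6 -10 0 [357. 333.]
-9.6 -10 -9.5 [357. 352.]
-9.6 -19 9.5 [355. 322.]
-9.6 -19 0 [356. 342.]
-9.6 -19 -9.5 [356. 361.]
-9.6 -30 9.5 [354. 332.]
-9.6 -30 0 [355. 353.]
-9.6 -30 -9.5 [355. 372.]
-18 0 9.5 [340. 306.]
-18 0 0 [340. 325.]
-18 0 -9.5 [341. 343.]
-18 -10 9.5 [338. 314.]
-18 -10 0 [339. 333.]
-18 -10 -9.5 [339. 352.]
-18 -19 9.5 [336. 322.]
-18 -19 0 [337. 341.]
-18 -19 -9.5 [338. 360.]
-18 -30 9.5 [334. 332.]
-18 -30 0 [335. 352.]
-18 -30 -9.5 [336. 372.]
```

View pics/w9z.png

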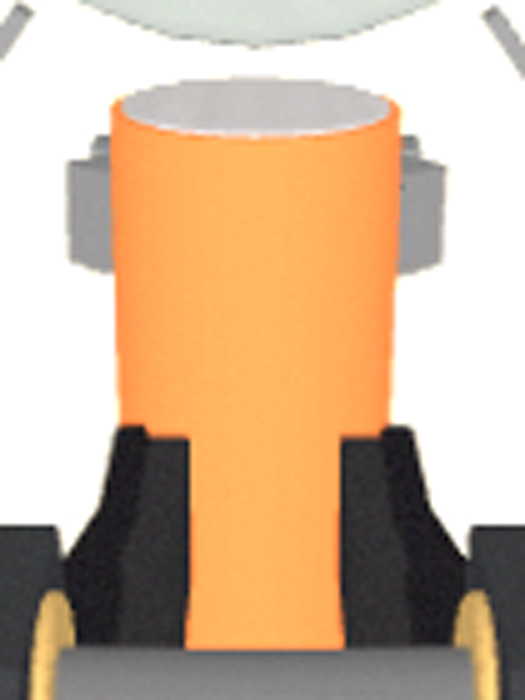

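Run:
```python
from arc import *
o=env.get_obs()
R=Ro.from_euler('xyz',o['tool_rot'],degrees=True)
im=env.read_camera("side"); save(cv2.convertScaleAbs(im,alpha=1.6),"pics/t9z.png",(265,190,325,250),10)
for x in (9.6,18):
  for y in (0,-19,-38):
    for z in (9.5,0,-9.5): print(x,y,z,np.round((proj("side",R.apply(np.array([x,y,z])/1000)+o['tool_pos'])-[265,190])*10,0))
print(o['qpos'],env.get_obs()['grip_width'],env.get_obs()['time_s'])
```

```text
9.6 0 9.5 [342. 454.]
9.6 0 0 [317. 468.]
9.6 0 -9.5 [291. 483.]
9.6 -19 9.5 [346. 402.]
9.6 -19 0 [321. 416.]
9.6 -19 -9.5 [295. 430.]
9.6 -38 9.5 [351. 348.]
9.6 -38 0 [325. 362.]
9.6 -38 -9.5 [299. 377.]
18 0 9.5 [363. 470.]
18 0 0 [338. 484.]
18 0 -9.5 [313. 499.]
18 -19 9.5 [368. 417.]
18 -19 0 [342. 432.]
18 -19 -9.5 [317. 447.]
18 -38 9.5 [372. 364.]
18 -38 0 [347. 378.]
18 -38 -9.5 [321. 393.]
[-25.01103199   8.71233639  37.24293175 114.63264233  -6.18634054
  58.56229099 -81.62135857] 0.01778667571741212 11.0
```

View pics/t9z.png

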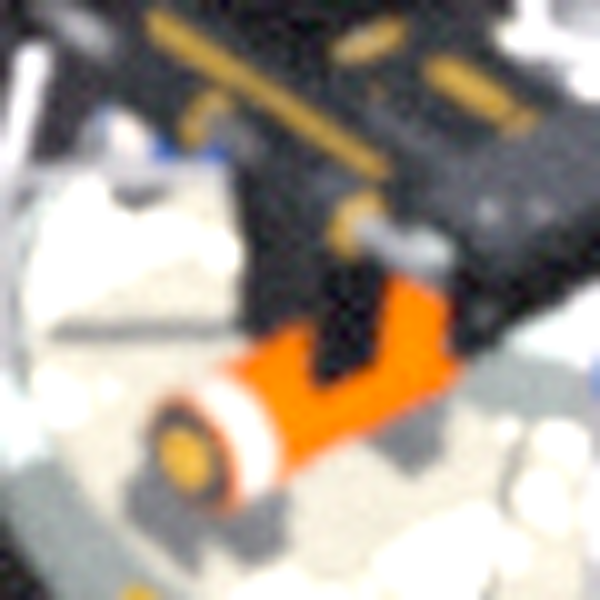

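Run:
```python
from arc import *
o=env.get_obs()
R=Ro.from_euler('xyz',o['tool_rot'],degrees=True)
for wp,sp in (((200+385/5,140+432/5),(265+36,190+37.5)),((200+342/5,140+437/5),(265+31.5,190+38)),((200+410/5,140+430/5),(265+37.5,190+36))):
    X=tri(wray(wp,o),ray("side",sp)); print(X, R.inv().apply(X-o['tool_pos'])*1000, wproj(X,o)-wp, proj("side",X)-sp)
im=env.read_camera("scene"); save(cv2.convertScaleAbs(im,alpha=1.6),"pics/s9z.png",(160,150,270,260),7)
```

```text
[ 0.4968826  -0.12535634  0.07488628] [ 15.54126614 -33.43037166   7.63599481] [ 0.10013874 -0.07082802] [-0.02644709 -0.00910442]
[ 0.49265464 -0.1173606   0.06948831] [  8.10127101 -28.02999949   2.49517899] [-3.92801784  2.77105645] [1.05941021 0.3933965 ]
[ 0.49931846 -0.12811801  0.08032419] [ 17.99484719 -38.86906246  10.38039175] [ 0.0801942  -0.05714788] [-0.02071239 -0.00678671]
```

View pics/s9z.png

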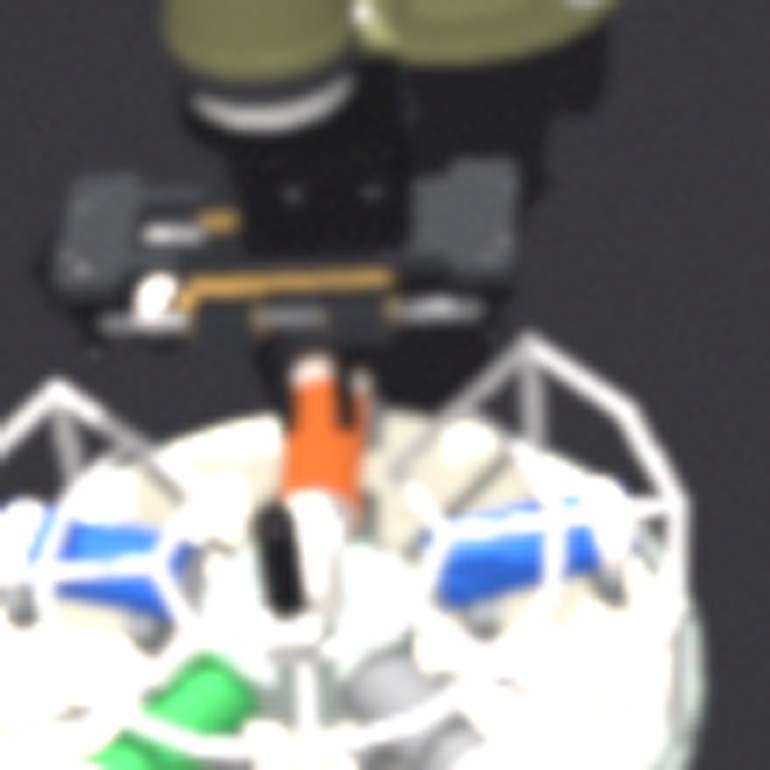

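Run:
```python
from arc import *
o=env.get_obs()
R=Ro.from_euler('xyz',o['tool_rot'],degrees=True)
for x in (-20,-95):
  for y in (-38,-70,-108):
    for z in (37,10,-10,-37): 
        X=R.apply(np.array([x,y,z])/1000)+o['tool_pos']
        print(x,y,z,np.round(wproj(X,o)*1.5,0),np.round((proj("side",X)-[265,190])*10),np.round((proj("scene",X)-[160,150])*7))
```

```text
-20 -38 37 [324. 273.] [348. 255.] [354. 466.]
-20 -38 10 [327. 339.] [277. 293.] [357. 424.]
-20 -38 -10 [329. 382.] [223. 322.] [359. 394.]
-20 -38 -37 [332. 434.] [149. 363.] [362. 354.]
-20 -70 37 [312. 303.] [355. 163.] [348. 412.]
-20 -70 10 [317. 379.] [283. 201.] [351. 370.]
-20 -70 -10 [320. 427.] [229. 230.] [353. 340.]
-20 -70 -37 [325. 483.] [153. 270.] [355. 301.]
-20 -108 37 [289. 359.] [364.  51.] [339. 345.]
-20 -108 10 [299. 451.] [291.  88.] [343. 303.]
-20 -108 -10 [306. 504.] [235. 117.] [345. 274.]
-20 -108 -37 [314. 559.] [159. 156.] [348. 235.]
-95 -38 37 [147. 274.] [168. 128.] [526. 459.]
-95 -38 10 [157. 335.] [ 98. 164.] [526. 417.]
-95 -38 -10 [165. 375.] [ 44. 191.] [525. 387.]
-95 -38 -37 [177. 425.] [-29. 228.] [525. 348.]
-95 -70 37 [106. 300.] [172.  39.] [523. 404.]
-95 -70 10 [121. 369.] [101.  74.] [522. 363.]
-95 -70 -10 [133. 414.] [ 47. 100.] [522. 333.]
-95 -70 -37 [150. 467.] [-28. 137.] [522. 294.]
-95 -108 37 [ 41. 345.] [177. -71.] [518. 337.]
-95 -108 10 [ 66. 425.] [105. -37.] [518. 296.]
-95 -108 -10 [ 86. 474.] [ 50. -11.] [518. 267.]
-95 -108 -37 [112. 530.] [-26.  25.] [518. 228.]
```

Emit:
carry_out --targets '[[[0,-20,0],[0,0,0]],[[0,-15,0],[0,0,0]],[[0,0,0],[0,0,0]],[[0,0,0],[0,0,0]],[[0,0,0],[0,0,0]],[[0,0,0],[0,0,0]]]' --jaw 0.7

```text
time_s: 11.65
tool_pos: [0.4904, -0.1091, 0.0756]
tool_rot: [-90.1, -0.0, -96.8]
force: [0.4, -0.4, -0.7]
grip_width: 0.0565
```

Run:
```python
from arc import *
o=env.get_obs(); im=env.read_camera("wrist"); save(im,"pics/w10.png",None,1.5)
im=env.read_camera("side"); save(cv2.convertScaleAbs(im,alpha=1.6),"pics/t10z.png",(245,170,325,250),8)
print(o['tool_pos'],o['tool_rot'],o['time_s'],o['force'],o['grip_width'])
R=Ro.from_euler('xyz',o['tool_rot'],degrees=True)
for y in (0,-36):
    for z in (10,-10):
        for x in (30,-30):
            X=R.apply(np.array([x,y,z])/1000)+o['tool_pos']
            print(x,y,z,np.round(wproj(X,o)*1.5,0),np.round((proj("side",X)-[245,170])*8))
```

```text
[ 0.49037574 -0.10914425  0.07557143] [-9.00888797e+01 -1.33726746e-02 -9.67715215e+01] 11.65 [ 0.42982829 -0.42460393 -0.70460413] 0.05648810220712056
30 0 10 [441. 305.] [482. 479.]
-30 0 10 [315. 305.] [360. 390.]
30 0 -10 [439. 343.] [439. 503.]
-30 0 -10 [317. 343.] [317. 413.]
30 -36 10 [452. 336.] [490. 395.]
-30 -36 10 [303. 336.] [365. 308.]
30 -36 -10 [449. 380.] [446. 419.]
-30 -36 -10 [306. 380.] [322. 331.]
```

View pics/w10.png

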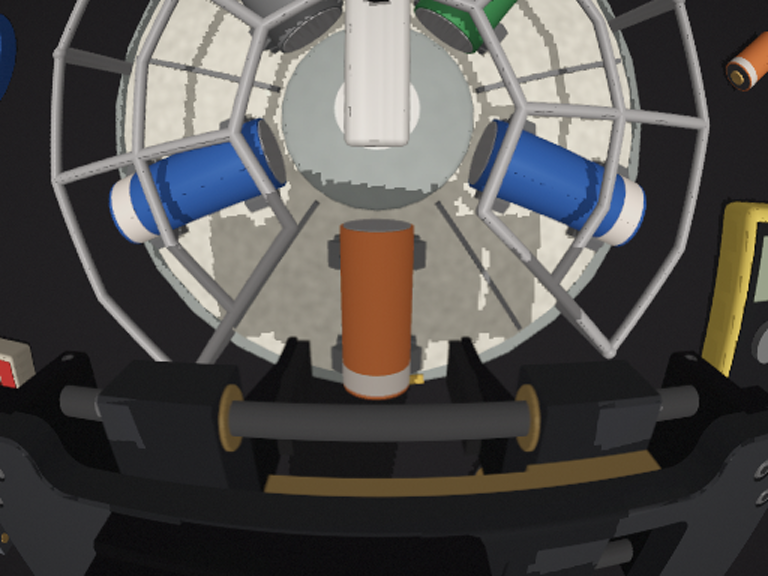

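View pics/t10z.png

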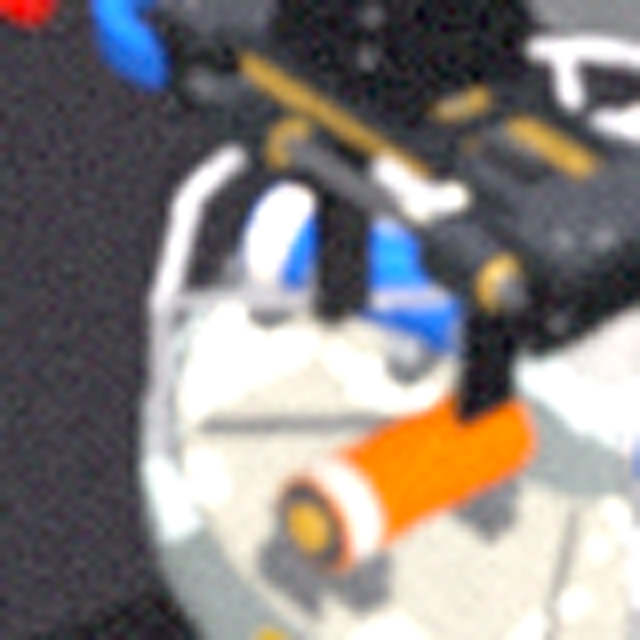

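Emit:
carry_out --targets '[[[0,25,0],[0,0,0]],[[0,20,0],[0,0,0]],[[0,12,0],[0,0,0]],[[0,9,0],[0,0,0]],[[0,0,0],[0,0,0]],[[0,0,0],[0,0,0]],[[0,0,0],[0,0,0]]]'

```text
time_s: 12.45
tool_pos: [0.4919, -0.1094, 0.0113]
tool_rot: [-89.9, 0.0, -96.8]
force: [0.0, -0.1, -0.4]
grip_width: 0.0609
```

Run:
```python
from arc import *
o=env.get_obs(); im=env.read_camera("wrist"); save(im,"pics/w11.png",None,1.5)
im=env.read_camera("side"); save(cv2.convertScaleAbs(im,alpha=1.6),"pics/t11z.png",(245,170,345,270),6)
print(o['tool_pos'],o['tool_rot'],o['time_s'],o['force'],o['grip_width'])
```

```text
[ 0.49194665 -0.10936218  0.01128474] [-8.99062758e+01  1.44247896e-02 -9.67718662e+01] 12.45 [ 0.02842166 -0.12152546 -0.36403379] 0.060934804825542276
```

View pics/w11.png

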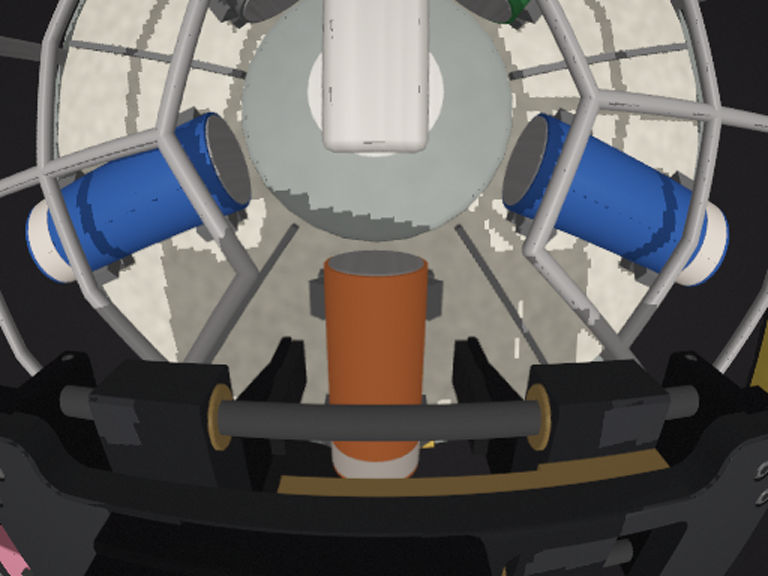

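View pics/t11z.png

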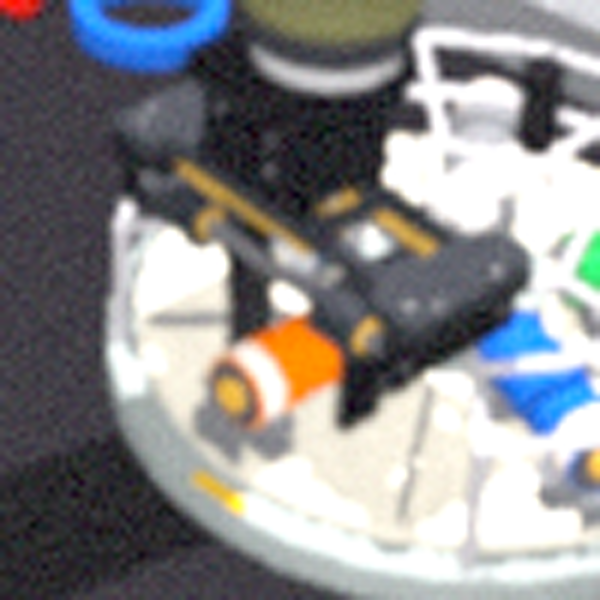

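Emit:
carry_out --targets '[[[0,0,0],[0,0,0]],[[0,0,0],[0,0,0]],[[0,0,0],[0,0,0]],[[0,0,0],[0,0,0]],[[0,0,0],[0,0,0]],[[0,0,0],[0,0,0]]]' --jaw 0.2 --squeeze 30

```text
time_s: 13.15
tool_pos: [0.4911, -0.109, 0.0105]
tool_rot: [-90.0, 0.0, -96.8]
force: [0.3, 1.2, 1.2]
grip_width: 0.0351
```

Emit:
carry_out --targets '[[[0,-5,0],[0,0,0]],[[0,-10,0],[0,0,0]],[[0,-25,0],[0,0,0]],[[0,-35,0],[0,0,0]],[[0,-35,0],[0,0,0]],[[0,0,0],[0,0,0]],[[0,0,0],[0,0,0]]]'

```text
time_s: 13.85
tool_pos: [0.4916, -0.1094, 0.1214]
tool_rot: [-89.9, 0.0, -96.8]
force: [-0.1, -0.7, -2.1]
grip_width: 0.0353
```

Run:
```python
from arc import *
o=env.get_obs(); im=env.read_camera("wrist"); save(im,"pics/w12.png",None,1.5)
im=env.read_camera("side"); save(cv2.convertScaleAbs(im,alpha=1.3),"pics/t12z.png",(220,120,380,280),4)
print(o['tool_pos'],o['tool_rot'],o['time_s'],o['force'],o['grip_width'])
plan([.444,.20,.12],-13,12)
```

```text
[ 0.49157105 -0.10936882  0.12140492] [-8.98854193e+01  4.36995221e-02 -9.67821883e+01] 13.85 [-0.12085784 -0.6615339  -2.14645371] 0.03533865768884577
[[-25.1,-0,-6.8],[0.11,-6.98,-0.01]],
[[-25.8,-0.1,-3.7],[0.01,-6.98,0]],
[[-26,-0,-0.6],[-0,-6.98,0]],
[[-25.9,-0.1,2.6],[-0,-6.99,0]],
[[-25.4,-0,5.7],[-0,-6.98,0.01]],
[[-24.5,-0,8.8],[-0,-6.98,-0]],
[[-23.3,-0.1,11.7],[-0,-6.98,-0]],
[[-21.7,-0,14.4],[-0,-6.98,-0]],
[[-19.8,-0.1,16.9],[-0,-6.98,-0]],
[[-17.6,-0,19.2],[-0,-6.99,-0]],
[[-15.1,-0.1,21.3],[-0.01,-6.98,-0]],
[[-12.4,-0,22.9],[0,-6.98,-0]],
end [0.44402288 0.19999677 0.11997241] [-9.00044003e+01  2.43907967e-03 -1.29989246e+01]
```

View pics/w12.png

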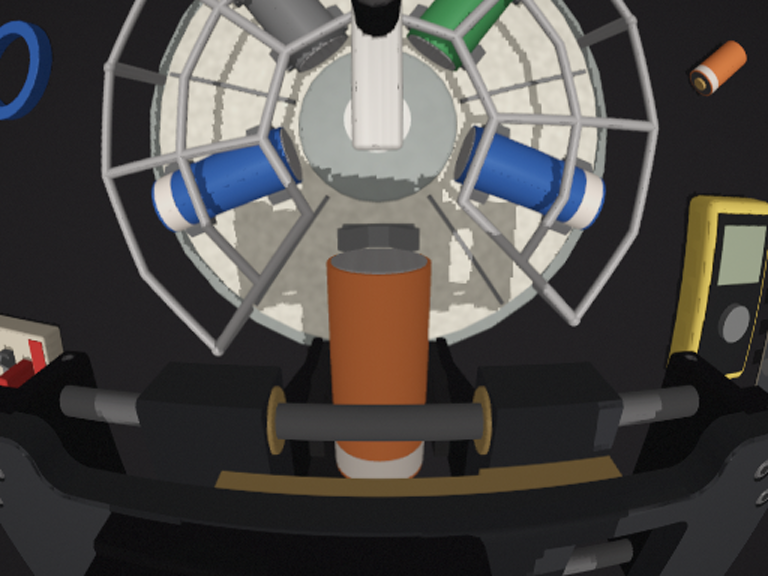

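View pics/t12z.png

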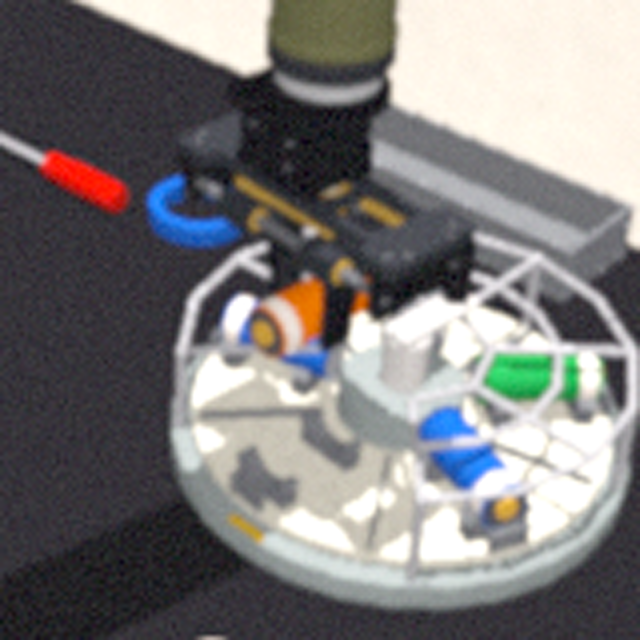

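Emit:
carry_out --targets '[[[-25,0,-7],[0,-7,0]],[[-26,0,-4],[0,-7,0]],[[-26,0,-0.5],[0,-7,0]],[[-26,0,2.5],[0,-7,0]],[[-25.5,0,5.5],[0,-7,0]],[[-24.5,0,9],[0,-7,0]],[[-23.5,0,11.5],[0,-7,0]],[[-21.5,0,14.5],[0,-7,0]],[[-20,0,17],[0,-7,0]],[[-17.5,0,19],[0,-7,0]],[[-15,0,21.5],[0,-7,0]],[[-12.5,0,23],[0,-7,0]]]'

```text
time_s: 15.15
tool_pos: [0.4425, 0.2006, 0.1187]
tool_rot: [-90.1, 0.1, -12.5]
force: [-0.0, 0.9, -3.5]
grip_width: 0.0351
```

Run:
```python
from arc import *
for i in range(4): im=env.read_camera("wrist")
o=env.get_obs(); im=env.read_camera("wrist"); save(im,"pics/w13.png",None,1.5); np.save("w13.npy",im)
save(cv2.convertScaleAbs(im,alpha=1.5),"pics/w13z.png",(160,0,330,130),4.6)
save(cv2.convertScaleAbs(im,alpha=2.),"pics/w13c.png",(200,150,305,330),3.3)
print(o['tool_pos'],o['tool_rot'],o['time_s'],o['force'],o['grip_width'])
```

```text
[0.44279913 0.19988054 0.11889021] [-90.16920344   0.10310642 -12.74528333] 15.35 [ 0.54700606 -0.51626895 -2.06343841] 0.03541192599832578
```

View pics/w13.png

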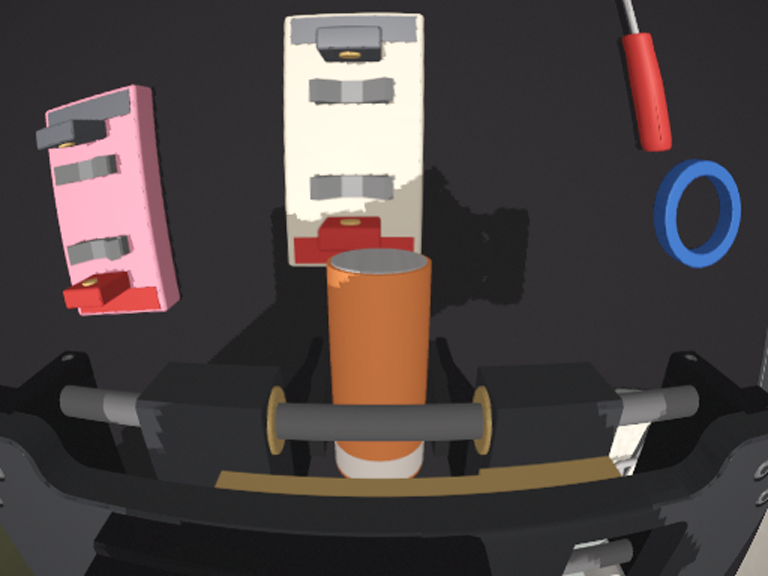

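View pics/w13z.png

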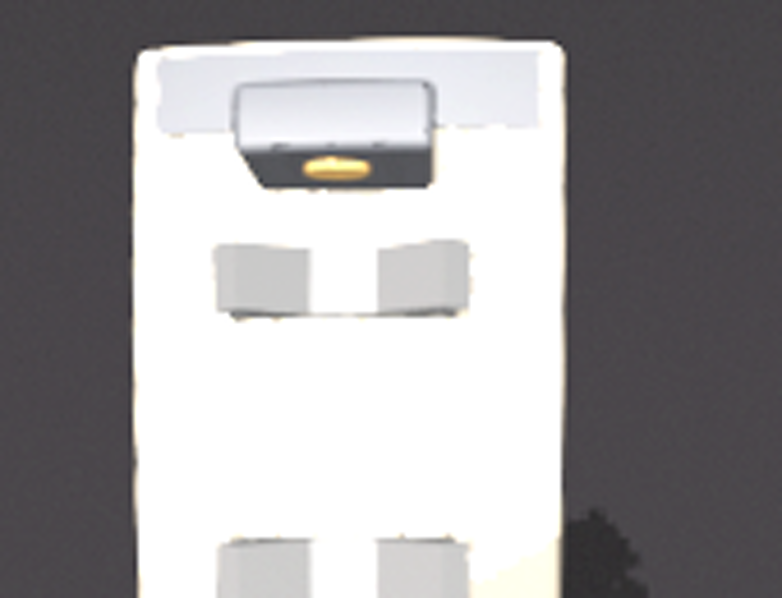

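View pics/w13c.png

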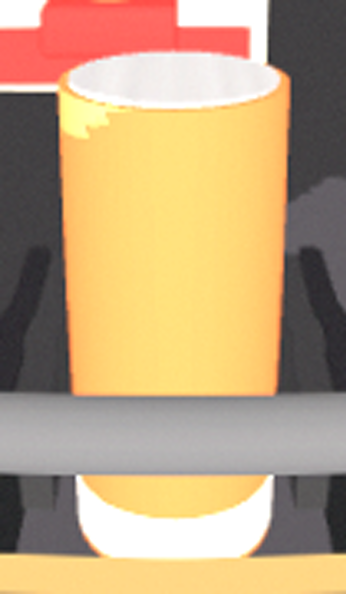

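Run:
```python
from h import *
im=np.load("w13.npy"); save(im,"pics/w13r.png",(180,90,300,190),6.4)
save(im,"pics/w13g.png",(180,0,300,80),6.4)
```

View pics/w13r.png

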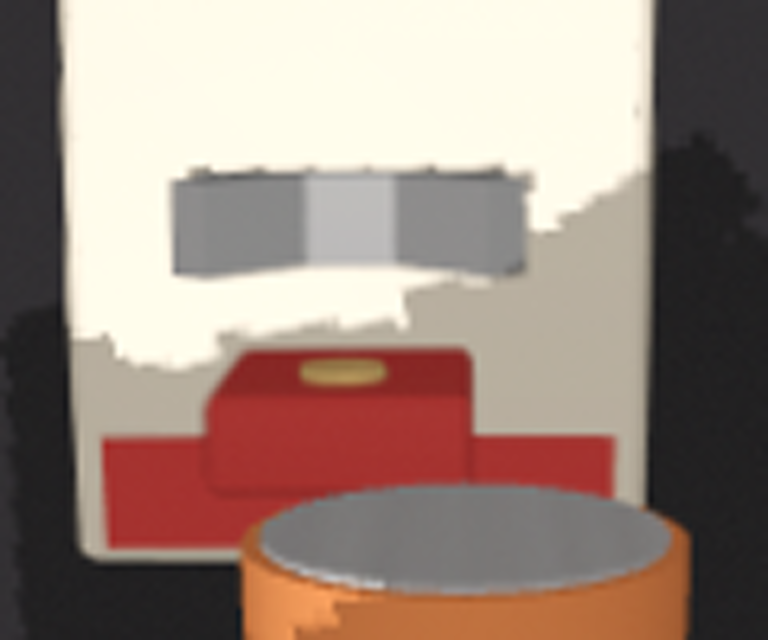

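View pics/w13g.png

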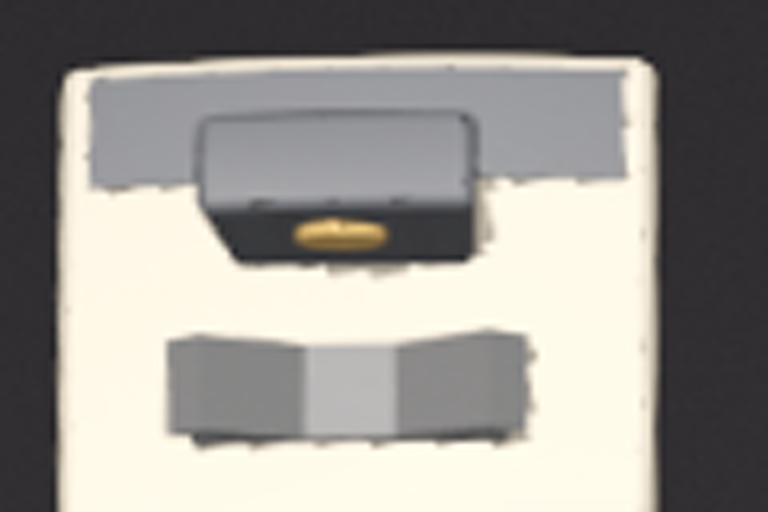

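Run:
```python
from h import *
o=env.get_obs(); print(o['tool_pos'],o['tool_rot'])
r=lambda u,v,z: wplane((180+u/6.4,90+v/6.4),o,z)[:2]
g=lambda u,v,z: wplane((180+u/6.4,v/6.4),o,z)[:2]
def rep(n,a,b): d=a-b; print(n,a,b,"mid",(a+b)/2,"len",np.hypot(*d),"ang",np.degrees(np.arctan2(d[1],d[0])))
rep("dots",r(343,372,.056),g(341,235,.056))
rr=(r(209,395,.07)+r(472,395,.07))/2; gg=(g(201,206,.07)+g(476,207,.07))/2
rep("topedges",rr,gg)
print("block widths",np.hypot(*(r(209,395,.07)-r(472,395,.07))),np.hypot(*(g(201,206,.07)-g(476,207,.07))))
TL,TR,BL=g(60,68,.028),g(657,60,.028),r(80,560,.028); print("base",(TR+BL)/2,np.hypot(*(TL-TR)),np.hypot(*(TL-BL)),np.degrees(np.arctan2(*(BL-TL)[::-1])))
s=[(r(172,225,.05)+r(527,225,.05))/2,(g(168,388,.05)+g(527,385,.05))/2]; rep("saddles",*s)
# side edges of base midline
print("midline",(g(60,400,.028)+g(657,400,.028))/2,(r(62,100,.028)+r(655,100,.028))/2)
# cell in tool frame: crest of minus end at tool y=-67.5
R=Ro.from_euler('xyz',o['tool_rot'],degrees=True)
for px,yy in (((200+175/3.3,150+106/3.3),-67.5),((200+176/3.3,150+516/3.3),-67.5)):
    oo,d=wray(px,o); a=R.inv().apply(oo-o['tool_pos'])*1000; b=R.inv().apply(d); print("cell tool",a+b*(yy-a[1])/b[1])
```

```text
[0.44326439 0.19912718 0.11920082] [-9.01446909e+01  7.98922162e-02 -1.28442513e+01]
dots [0.43456823 0.24154354] [0.45693651 0.33815768] mid [0.44575237 0.28985061] len 0.09916971407956518 ang -103.0355460723822
topedges [0.43489497 0.24084429] [0.45769408 0.33923602] mid [0.44629453 0.29004015] len 0.10099866922477732 ang -103.04620340080142
block widths 0.03484441620771854 0.03510853346211175
base [0.44608163 0.28963753] 0.09005725887831109 0.16926900295813901 -102.91917454691249
saddles [0.43967175 0.26106608] [0.45277431 0.31826067] mid [0.44622303 0.28966337] len 0.05867621864700993 ang -102.90309830853727
midline [0.45309802 0.3195236 ] [0.44348147 0.27814617]
cell tool [ -0.71394312 -67.5         46.07724933]
cell tool [ -0.49311903 -67.5        -26.18182478]
```

Emit:
carry_out --targets '[[[-6,0,29],[0,0.1,0]],[[-6,0,30],[0,0,0]],[[-5,0,29],[0,0,0]],[[0,25,0],[0,0,0]],[[0,25,0],[0,0,0]],[[0,15,0],[0,0,0]],[[0,0,0],[0,0,0]],[[0,0,0],[0,0,0]],[[0,0,0],[0,0,0]]]'

```text
time_s: 16.3
tool_pos: [0.448, 0.2899, 0.0566]
tool_rot: [-89.9, -0.1, -12.9]
force: [0.3, 0.5, -1.0]
grip_width: 0.035
```

Run:
```python
from arc import *
o=env.get_obs(); im=env.read_camera("wrist"); save(im,"pics/w14.png",None,1.5)
im=env.read_camera("side"); save(cv2.convertScaleAbs(im,alpha=1.6),"pics/t14z.png",(130,120,250,230),6)
print(o['tool_pos'],o['tool_rot'],o['time_s'],o['force'],o['grip_width'])
plan([.4463,.2887,.022],-13.0,2)
```

```text
[0.44795048 0.28987731 0.05660841] [-8.99150824e+01 -7.85119931e-02 -1.29428356e+01] 16.3 [ 0.29491236  0.45640917 -1.03878608] 0.03497572755893989
[[-0.6,17.3,-0.9],[-0.1,0.05,0.08]],
[[-0.5,17.4,-0.9],[-0,0.05,-0]],
end [0.44633859 0.28871608 0.02198166] [-8.99995219e+01  5.18072597e-04 -1.30032798e+01]
```

View pics/w14.png

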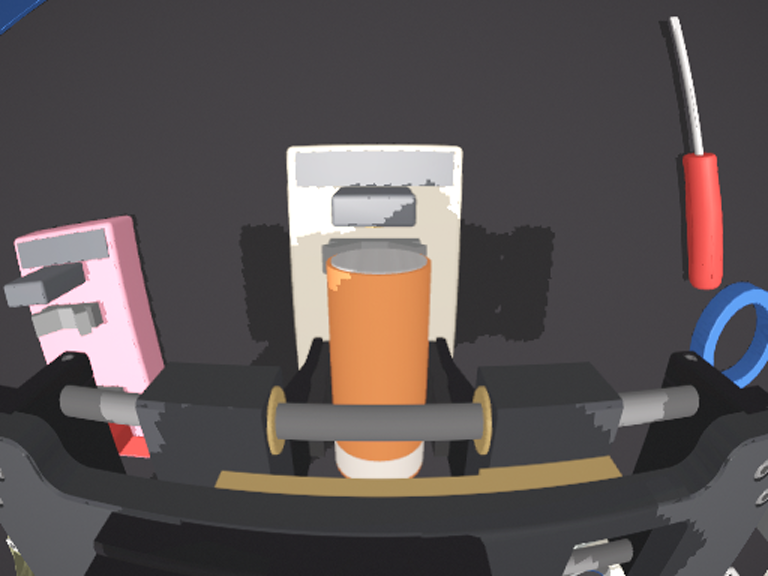

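View pics/t14z.png

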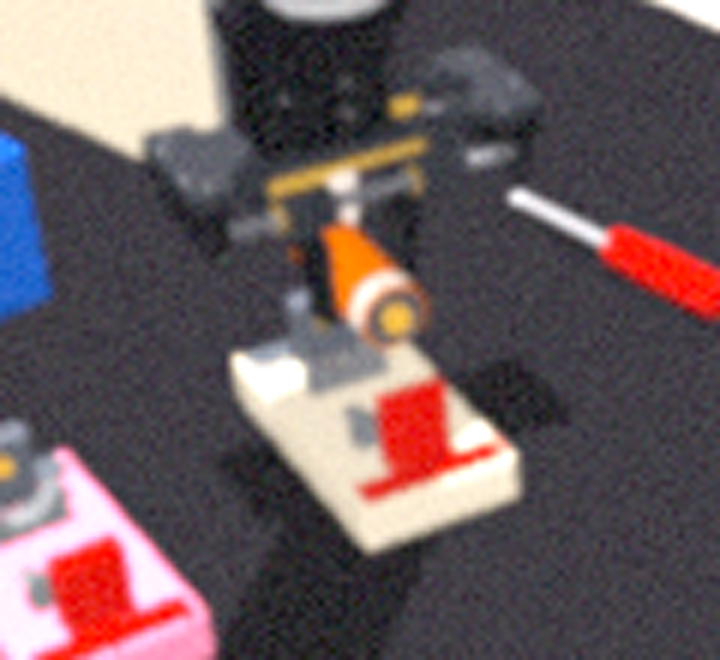

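Emit:
carry_out --targets '[[[-0.5,0,-0.5],[0,0,0]],[[0,0,0],[0,0,0]],[[0,0,0],[0,0,0]]]'

```text
time_s: 16.7
tool_pos: [0.4463, 0.2897, 0.0558]
tool_rot: [-90.0, -0.0, -12.9]
force: [0.1, 0.7, -3.2]
grip_width: 0.0355
```

Run:
```python
from arc import *
for i in range(3):
    o=env.get_obs(); env.read_camera("side")
    print(o['tool_pos'],o['tool_rot'],o['time_s'],o['force'])
im=env.read_camera("wrist"); o=env.get_obs()
# predicted contact dots / grey top-edge for check
u=np.array([np.cos(np.radians(-103)),np.sin(np.radians(-103))]); c=np.array([.446,.2898])
print([wproj([*(c-.05*u+s*np.array([-u[1],u[0]])),.07],o)*1.5 for s in (-.018,.018)])
plan([.4463,.2887,.022],-13.0,2)
save(im,"pics/w15.png",None,1.5)
```

```text
[0.44633824 0.28965502 0.05575056] [-8.99737057e+01 -1.63553660e-02 -1.28670506e+01] 16.7 [ 0.09912092  0.71390528 -3.21868101]
[0.44630751 0.28962157 0.05564442] [-8.99828780e+01 -1.19989514e-02 -1.28633317e+01] 16.75 [ 0.11828983  0.5803871  -3.18019276]
[0.44628948 0.28962531 0.05559606] [-8.99850294e+01 -9.68989533e-03 -1.28638555e+01] 16.8 [ 0.12105087  0.45153696 -3.11712422]
[array([337.62890827, 228.38113075]), array([423.58318514, 228.60180935])]
[[0.1,16.7,-0.4],[-0,0.07,0]],
[[0.1,16.8,-0.4],[-0,0.06,0]],
end [0.44627576 0.28873677 0.02198539] [-8.99954333e+01 -1.99179809e-03 -1.29988168e+01]
```

View pics/w15.png

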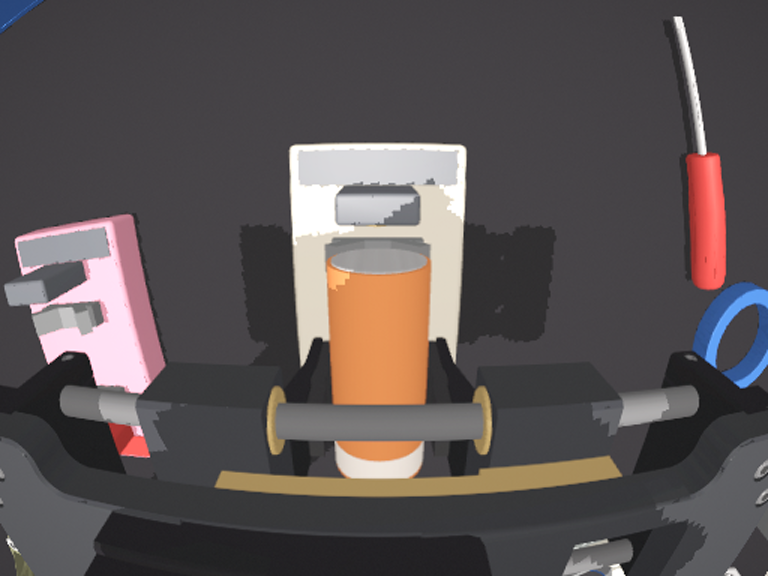

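Emit:
carry_out --targets '[[[-0.4,15,0],[0,0.1,0]],[[0,14,0],[0,0,0]],[[0,8,0],[0,0,0]],[[0,5,0],[0,0,0]],[[0,3,0],[0,0,0]],[[0,2,0],[0,0,0]],[[0,0,0],[0,0,0]],[[0,0,0],[0,0,0]]]'

```text
time_s: 17.7
tool_pos: [0.4462, 0.2898, 0.0088]
tool_rot: [-90.0, -0.0, -13.0]
force: [-0.2, 0.2, -1.8]
grip_width: 0.0349
```

Run:
```python
from arc import *
o=env.get_obs(); im=env.read_camera("wrist"); save(im,"pics/w16.png",None,1.5)
im=env.read_camera("side"); save(cv2.convertScaleAbs(im,alpha=1.6),"pics/t16z.png",(130,120,250,230),6)
print(o['tool_pos'],o['tool_rot'],o['time_s'],o['force'],o['grip_width'])
```

```text
[0.44620068 0.28982309 0.00884341] [-8.99635094e+01 -2.91757741e-02 -1.29723403e+01] 17.7 [-0.21738555  0.21431551 -1.7897111 ] 0.03488616235238906
```

View pics/w16.png

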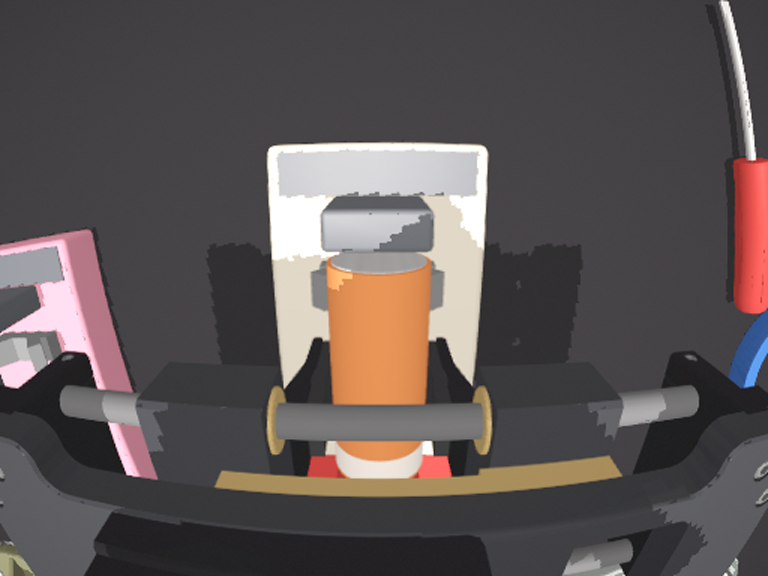

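View pics/t16z.png

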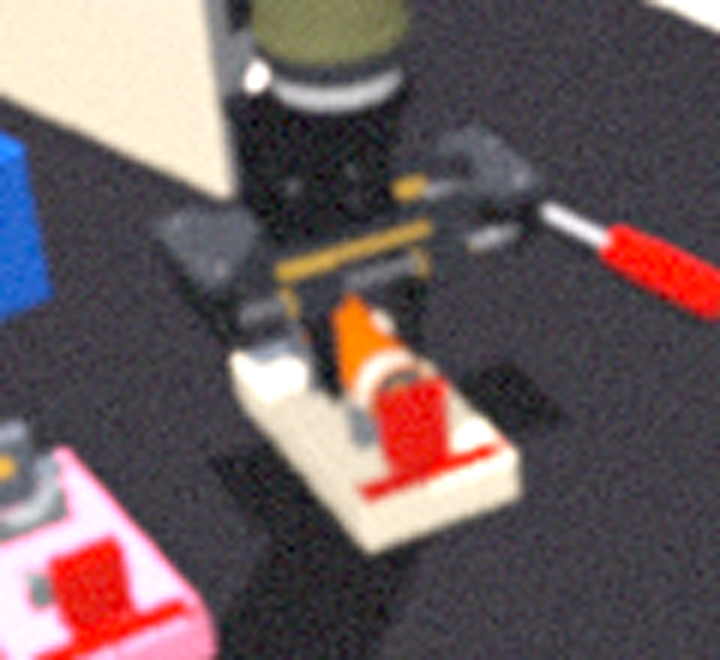

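Emit:
carry_out --targets '[[[0,1.5,0],[0,0,0]],[[0,0.5,0],[0,0,0]],[[0,0,0],[0,0,0]],[[0,0,0],[0,0,0]]]'

```text
time_s: 18.2
tool_pos: [0.446, 0.2899, 0.0069]
tool_rot: [-90.0, -0.0, -13.0]
force: [-1.6, 0.2, 2.8]
grip_width: 0.0356
```

Emit:
carry_out --targets '[[[0,0,0],[0,0,0]],[[0,0,0],[0,0,0]],[[0,0,0],[0,0,0]],[[0,0,0],[0,0,0]],[[0,-10,0],[0,0,0]],[[0,-25,0],[0,0,0]],[[0,-40,0],[0,0,0]],[[0,-40,0],[0,0,0]],[[0,-10,-30],[0,0,0]],[[0,0,-40],[0,0,0]],[[0,0,0],[0,0,0]],[[0,0,0],[0,0,0]]]' --jaw 0.7

```text
time_s: 19.4
tool_pos: [0.4304, 0.2211, 0.1324]
tool_rot: [-89.9, -0.0, -13.1]
force: [-0.4, 1.9, -0.1]
grip_width: 0.0608
```

Run:
```python
from arc import *
env.read_camera("wrist");env.read_camera("wrist")
o=env.get_obs(); im=env.read_camera("wrist"); save(im,"pics/w17.png",None,1.5)
save(im,"pics/w17z.png",(170,20,330,150),4.8)
im=env.read_camera("side"); save(cv2.convertScaleAbs(im,alpha=1.6),"pics/t17z.png",(130,130,390,290),3)
print(o['tool_pos'],o['tool_rot'],o['time_s'],o['force'],o['grip_width'])
```

```text
[0.43025069 0.22238737 0.13191026] [-8.99390378e+01 -2.23878733e-02 -1.29264844e+01] 19.5 [ 0.65634215  0.51004685 -0.78637297] 0.06091288679903181
```

View pics/w17z.png

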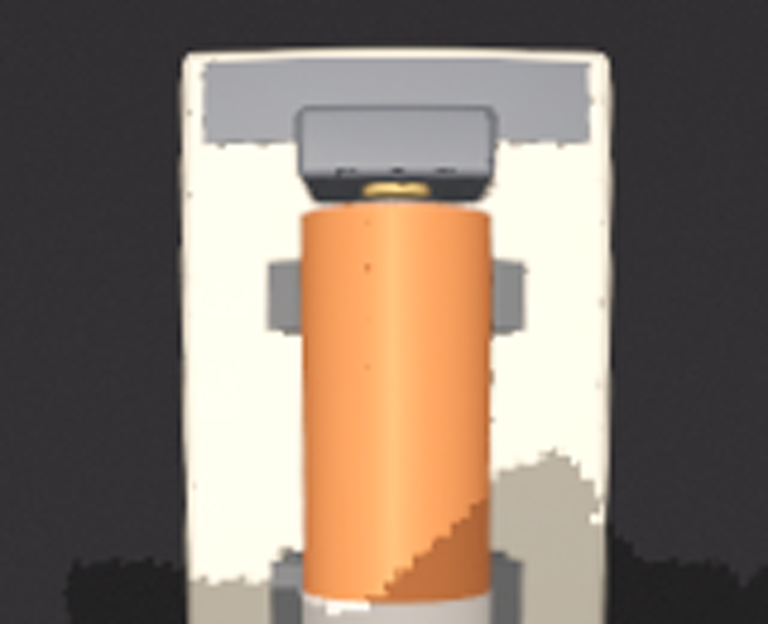

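View pics/t17z.png

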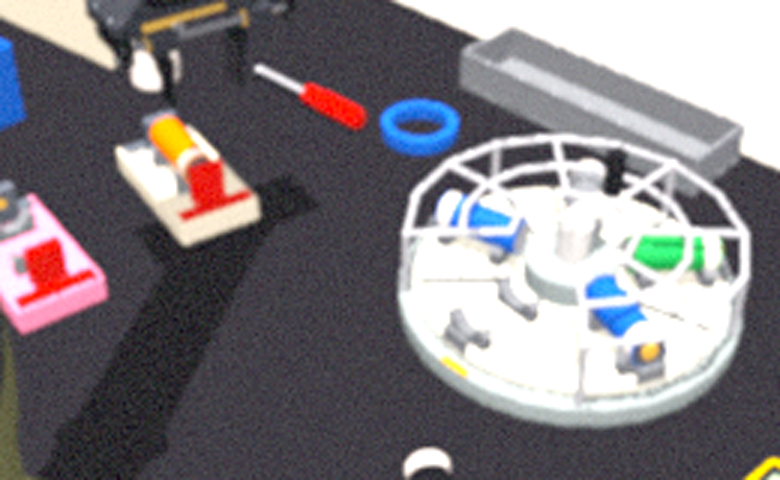

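Run:
```python
from h import *
o=env.get_obs(); w=lambda u,v,z: wplane((170+u/4.8,20+v/4.8),o,z)[:2]
m=w(396,207,.074); g=w(396,176,.07); b=w(396,603,.074); print("minus",m,"greyedge",g,"gap",np.linalg.norm(m-g),"band edge from minus",np.linalg.norm(m-b))
print("middle est",m+.045*(b-m)/np.linalg.norm(b-m),"ang",np.degrees(np.arctan2(*(b-m)[::-1])))
print(o['force'],o['time_s'])
```

```text
minus [0.45456938 0.33389881] greyedge [0.45595166 0.33994376] gap 0.006200972072023531 band edge from minus 0.07140725709194087
middle est [0.44453027 0.29003292] ang -102.89066991461787
[ 0.68172863 -0.77305288 -0.24831607] 19.6
```

Run:
```python
from cell import env
print(env.sign_off())
```

```text
the job is handed in; nothing more can be done
None
```

I turned the carousel about 79° clockwise by its knob, the shorter way. I then lifted the orange cell out at the gap and laid it in the cream cradle with its plus end at the red contact. The job was handed in at about 19.6 s of the 64 s; sign-off gives no verdict.

**Last checks:**
- **Cell in the cradle:** its measured middle is about 2 mm from the seat and its axis within 0.2° of the cradle's. The gap at the grey contact is about 6 mm, so the plus tip should be about 4 mm from the red contact, well under the 16 mm limit. I inferred that from the play, as the plus tip was not measured directly.
- **Height:** not measured after release. A force change as I lowered the cell showed it touching the saddles, and the picture shows it seated.
- **Carousel and bench:** the other four cells were in their compartments and the carousel guard was clear in the last side picture. The tape roll and screwdriver looked unmoved. The multimeter was mostly out of view and the bottle was not checked; neither is known to have been touched.
- **Gap condition:** before it was lifted, the cell's middle measured about 7 mm from the gap's middle, against the 35 mm allowed.

**What disagreed:**
- **Finger length:** the fingertips turned out to end about 36 mm behind the reported TCP. My first grasp closed above the cell without gripping it. I confirmed the offset in the side and wrist pictures and went 30 mm deeper on the second grasp, which held at 35 mm opening.
- **Knob grip:** for the same reason, the knob was gripped only near its top, but the turn went as planned.

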